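# Put the bearing blocks away and lock the drawer

### The arm

A 6-joint arm with a two-finger parallel gripper is mounted at the origin on the work surface. World frame = base frame: x ahead of the robot, y to its left, z up, the work surface at z = 0. Lengths are in mm, angles in degrees, forces in N, time in s.
With the tool pointing down it reaches from about 325 to 900 mm from the base axis. Payload 3.5 kg.
Tool frame: the origin (TCP) lies at the very end of the fingers, on their centre line; the grasp point (between the pads) lies 19 mm behind it; z points along the fingers, y is the line along which they close (so a half turn about z gives the same grasp; the last joint's range is limited). The gripper opens to 85 mm and grips with 20 to 120 N. Pads are 22 mm wide; open, the fingers measure 114 mm over their backs; the gripper's body (76 mm by 85 mm) begins 54 mm behind the grasp point. The pads swing forward as they close: fully open they stand 13 mm farther back than shut.
Start: joints at [-78.805, 15.837, -1.513, 72.651, 0, 84.076], TCP at [183.971, -597.308, 231.313] pointing down, gripper open.
Joint ranges: [-178.77, 178.77], [-48.84, 107.48], [-61.69, 71.31], [-111.58, 123.2], [-90, 87.43], [-180, 180]. Speed limits (degrees/s): [147.25, 147.25, 180, 180, 180, 180].

### API

Orientations are given as a 3x3 rotation matrix whose columns are the frame's x, y, z axes.
In Python, from bench import robot gives the robot as it stands.
- The arm moves only by the tool jog_arm, never from a script. Its argument "series" is a list of rows, each a list of 5 numbers: the closure, from -1 (fully open) to 1 (shut), then the shift along the tool's x, y, z in cm, then the turn about the tool's z in degrees. In form: [[claw, tx, ty, tz, yaw], ...]. A call has 1 to 5 rows; each row shifts and turns the commanded pose from where the row before left it, along the tool's axes as they then stand; what a row does not reach is not made up. A row lasts 1/8 s, in which the tool goes at most 62.5 mm and 10.7 degrees, less where a joint would pass 70% of its speed; a pose out of reach is approached as far as the arm can. A call with a gripper value outside its range is refused whole. The fingers move at their own pace and stop on an object; the grip force is fixed at half the most. Time passes only in rows, so rows that do not move let the fingers close. It gives the time, the measured TCP pose, the force, the opening and the grip force at its end, in the units of the state.
- robot.state(): the state, without advancing time (a new reading comes with each control period).
- robot.capture(name): name is "scene" or "top" or "wrist"; returns a dict with "image" (400x640x3 uint8, red, green, blue), "fx", "fy", "cx", "cy" (pixels), "T" (4x4, takes a point from camera to world coordinates). Camera axes: x right, y up, looking along -z (the intrinsics and any distortion apply to the point x, -y, -z); pixel columns grow to the right and rows downward; lengths in mm; the calibration is good to about 2 mm. The wrist camera is an equidistant fisheye: a pixel r from the principal point sees the ray r / f radians off the axis. A picture is of the moment at which its call begins. There is no depth.
- robot.job_done(): hands the job in; it is judged then, once.
The state is a dict: "time": time; "joint_pos": joint angles; "joint_velocities": joint speeds; "tau": joint torques, N m; "position": TCP position; "ee_rot": TCP orientation; "contact_force": force on the tool from outside, world axes, zero at the start; "wrist_torque": the same for the moment, N m; "gripper_width": finger opening in mm; "gripper_force": force on a finger pad.
Only numpy, scipy, OpenCV 4.12 (cv2) and the standard library are available. Lean on these libraries where they do the work, as an engineer would, in place of code of your own. Each camera call takes 0.05 s, during which the arm holds its last target. There are 200 camera calls.

### The job

Pull the parts drawer open and stand every loose bearing block on its feet on the drawer floor, then push the drawer fully shut and slide the locking pin through all three lock eyes, up to its grip, and leave it there. Last, report the stock put away by pressing the counter bell right down to its stop and letting it spring back. Do not knock over the glass jar.

Things in the scene. Friction and masses are not known exactly. Their poses are not given: they have to be found in the camera images.
- drawer (a joint): slide of the cabinet's only drawer, in m: 0 shut, 0.17 fully open at its stop. The drawer moves along the cabinet's own -x (towards the robot). It stays where it is left; about 1.5 N of slide friction plus light damping.
- cabinet: low grey steel cabinet, fixed, 320 mm wide, 250 mm deep, 100 mm high, with one blue-fronted drawer. Origin: on the bench below the middle of its front edge; x points into the cabinet (away from the robot), y along its front, z up. The lock's three eye plates stand above the drawer front, on its right-hand (-y) half.
- lock_eye (a point): centre of the middle lock eye when the drawer is shut; fixed to the cabinet, axes like its. 30 mm before the cabinet's front edge, 100 mm to -y of its middle, 125 mm above the bench. Three upright steel plates, 36 x 36 x 5 mm, each with an 18 mm round eye (axis y), stand 24 mm apart along y; the outer two are fixed to the cabinet, the middle one rides on the drawer and lines up when it is shut.
- drawer_handle (a point): middle of the drawer's steel handle bar, 11 mm thick, 110 mm long along the drawer's y, 72 mm above the bench, its axis 45 mm off the blue drawer front panel (15 mm thick); moves with the drawer. Axes parallel to the cabinet's.
- drawer_floor (a point): centre of the drawer's inner floor, 16 mm above the bench; moves with the drawer, axes like the cabinet's. Inside 206 mm (x) by 274 mm (y), walls 57 mm above the floor; front panel's inner face 108 mm to -x, rising 82 mm above the floor. Fully open, only 103 mm in front of to 62 mm behind this point is clear of the cabinet, and the fixed lock plates overhang the last 48 mm of it, at the right.
- block0: grey cast bearing block with a steel bearing in its round housing, about 280 g. Foot plate 80 (x) x 40 (y) x 10 mm, under a round-topped housing 40 mm wide (x), 28 mm thick (y, flat faces); 46 mm high in all. Origin: centre of the foot's underside, z up. Starts standing on the bench at the robot's right; absent in some starts.
- block1: grey cast bearing block with a steel bearing in its round housing, about 280 g. Foot plate 80 (x) x 40 (y) x 10 mm, under a round-topped housing 40 mm wide (x), 28 mm thick (y, flat faces); 46 mm high in all. Origin: centre of the foot's underside, z up. Starts standing on the bench at the robot's right; absent in some starts.
- block2: grey cast bearing block with a steel bearing in its round housing, about 280 g. Foot plate 80 (x) x 40 (y) x 10 mm, under a round-topped housing 40 mm wide (x), 28 mm thick (y, flat faces); 46 mm high in all. Origin: centre of the foot's underside, z up. Starts standing on the bench at the robot's right; absent in some starts.
- block3: grey cast bearing block with a steel bearing in its round housing, about 280 g. Foot plate 80 (x) x 40 (y) x 10 mm, under a round-topped housing 40 mm wide (x), 28 mm thick (y, flat faces); 46 mm high in all. Origin: centre of the foot's underside, z up. Starts standing on the bench at the robot's right; absent in some starts.
- pin: locking pin, 90 g: round steel rod, 10 mm in diameter, 100 mm long along its +x (last 6 mm tapered), with a flat black grip behind it 40 mm long, 28 mm wide (y), 10 mm thick, level with the rod's top and bottom. Origin: underside of the shoulder between rod and grip, 5 mm below the axis. Lies flat on the bench, rod pointing roughly to +y (the robot's left).
- pin_tip (a point): free end of the pin's rod, on its axis
- pin_grip (a point): middle of the pin's flat grip, 20 mm behind the shoulder, on the rod's axis
- bell_top (a point): top of the brass plunger head (24 mm in diameter) of the steel counter bell, 60 mm above the bench when released; the bell is 68 mm wide and fixed to the bench
- bell (a joint): the bell's plunger, in m: 0 released, 0.010 down at its stop; spring back, about 6 N when fully down
- jar: glass jar with black cap, 60 mm in diameter, 75 mm high, standing; origin at the centre of its foot

How it is judged:
By the outcome, as a careful person would: the job done as asked, in the order asked, and still so for the second after the job is handed in, with the robot touching nothing.
Of block0, block1, block2, block3 only 2 to 4 are there at a start; the rules pass over those that are not, and their reading is None.
At some moment in a run one of block0, block1, block2, block3, pin may be knocked a few centimetres aside while the robot is not near it.
It also fails if it takes over 208 s, if anything falls off the work surface, if the arm or the gripper's body presses on something with over 40 N, if the wrist force passes 120 N, or if a joint passes its speed limit or range.

## Working session

There is one attempt and no reset: what is moved stays moved. The work goes in short steps, Python scripts to look and compute and a tool call to move; the robot and the scene stay as the last step left them, time stands still between calls to the robot, and variables do not carry over. Pictures are saved under pics/ and viewed, at most 14 in all, crops included, and the job is handed in when it is done.

Besides the shell and the picture viewer there is one more tool, called after "Call:" as name(argument=value, ...) on one line, values as JSON. jog_arm: Moves the arm, as the interface text tells. Its arguments: {"type":"object","properties":{"series":{"type":"array"}},"required":["series"]}

```bash
mkdir -p pics; ls; python3 - <<'E'
from bench import robot
import cv2,numpy as np
s=robot.state(); print(s['position'],s['ee_rot'],s['gripper_width'],s['time'])
for n in ('scene','top','wrist'):
    c=robot.capture(n); cv2.imwrite(f'pics/{n}0.png',c['image'][:,:,::-1]); print(n,c['fx'],c['fy'],c['cx'],c['cy'],np.round(c['T'],3).tolist(),[k for k in c])
E
```

```text
pics
[ 183.80973856 -596.54249759  230.146701  ] [[ 9.55690990e-01  2.94371391e-01 -4.65613832e-04]
 [ 2.94371691e-01 -9.55688503e-01  2.18925747e-03]
 [ 1.99472980e-04 -2.22931717e-03 -9.99997495e-01]] 85.26860046246738 0.0
scene 472.52282096471595 472.52282096471595 324.50114805455866 200.18053537788484 [[0.824, -0.457, 0.335, 1008.769], [0.566, 0.676, -0.472, -559.718], [-0.01, 0.579, 0.815, 1081.907], [0.0, 0.0, 0.0, 1.0]] ['image', 'fx', 'fy', 'cx', 'cy', 'T']
top 414.13233464853903 414.13233464853903 325.9712474623461 203.07332545454852 [[-0.029, 0.982, -0.187, 375.874], [-1.0, -0.027, 0.013, -10.169], [0.007, 0.187, 0.982, 1251.552], [0.0, 0.0, 0.0, 1.0]] ['image', 'fx', 'fy', 'cx', 'cy', 'T']
wrist 309.70691628693146 309.70691628693146 325.0853708050302 194.63001732904644 [[0.294, 0.908, 0.3, 261.162], [-0.956, 0.28, 0.091, -573.282], [-0.001, -0.313, 0.95, 373.617], [0.0, 0.0, 0.0, 1.0]] ['image', 'fx', 'fy', 'cx', 'cy', 'T']
```

View pics/top0.png

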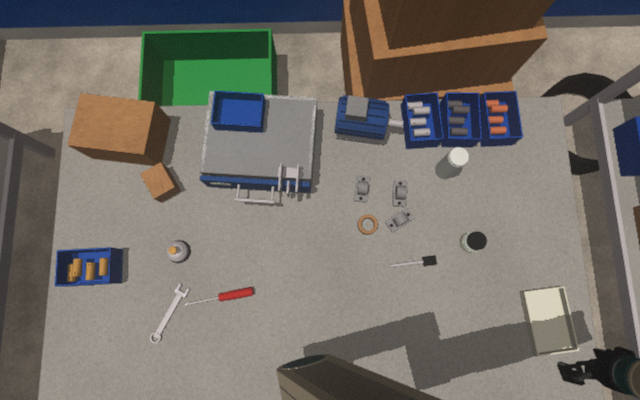

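View pics/scene0.png

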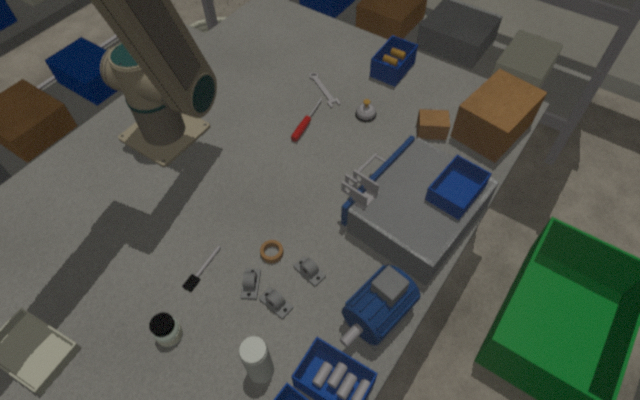

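View pics/wrist0.png

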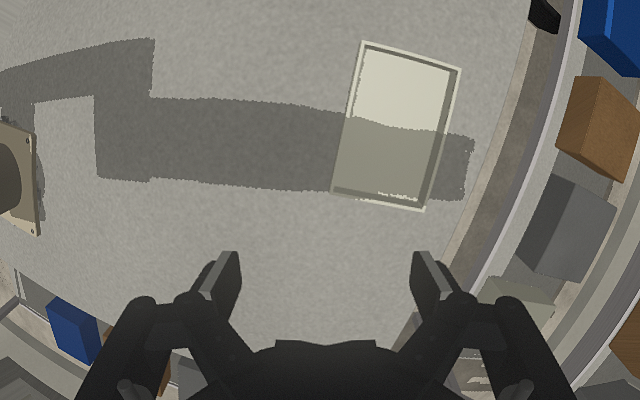

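The top view shows the cabinet front around row 180 (columns 203–312), the handle at about (258,198) and the lock plates at about (288,180). Three blocks stand at (362,188), (400,192) and (399,219). The pin's grip is at (429,261) and its tip at (391,265), the jar is at (475,240) and the bell at (178,250).

```bash
cat > h.py <<'E'
from bench import robot
import cv2,numpy as np
def ray(c,u,v,fish=False):
    x,y=(u-c['cx'])/c['fx'],(v-c['cy'])/c['fy']
    if fish:
        r=np.hypot(x,y); k=np.sin(r)/r if r>1e-9 else 1; d=np.array([x*k,-y*k,-np.cos(r)])
    else: d=np.array([x,-y,-1.])
    return c['T'][:3,3],c['T'][:3,:3]@d
def onz(c,u,v,z,fish=False):
    o,d=ray(c,u,v,fish); return o+d*(z-o[2])/d[2]
def proj(c,P,fish=False):
    T=c['T']; p=T[:3,:3].T@(np.asarray(P,float)-T[:3,3]); x,y,z=p[0],-p[1],-p[2]
    if fish:
        r=np.hypot(x,y); t=np.arctan2(r,z)/max(r,1e-9); return c['cx']+c['fx']*x*t,c['cy']+c['fy']*y*t
    return c['cx']+c['fx']*x/z,c['cy']+c['fy']*y/z
def tri(rs):
    A=np.zeros((3,3));b=np.zeros(3)
    for o,d in rs:
        d=d/np.linalg.norm(d);M=np.eye(3)-np.outer(d,d);A+=M;b+=M@o
    return np.linalg.solve(A,b)
def tool(P):
    s=robot.state(); return np.array(s['ee_rot']).T@(np.asarray(P,float)-s['position'])/10
E
python3 - <<'E'
from h import *
t=robot.capture('top');s=robot.capture('scene')
I=t['image'][:,:,::-1];J=s['image'][:,:,::-1]
a=cv2.resize(I[165:285,190:450],None,fx=3,fy=3,interpolation=cv2.INTER_CUBIC)
cv2.imwrite('pics/a1.png',a)
b=cv2.resize(J[130:320,170:410],None,fx=3.15,fy=3.15,interpolation=cv2.INTER_CUBIC)
cv2.imwrite('pics/b1.png',b)
for n,u,v,z in [('b0',362,188,46),('b1',400,192,46),('b2',399,219,46),('grip',429,261,8),('tip',391,265,8),('jar',475,240,75),('bell',174,250,60),('FL',203,178,100),('FR',310,178,100),('h',258,201,72)]: print(n,onz(t,u,v,z).round())
E
```

```text
b0 [ 648. -135.   46.]
b1 [ 633. -247.   46.]
b2 [ 552. -239.   46.]
grip [ 429. -328.    8.]
tip [ 420. -214.    8.]
jar [ 481. -447.   75.]
bell [478. 413.  60.]
FL [678. 324. 100.]
FR [670.  19. 100.]
h [612. 171.  72.]
```

View pics/a1.png

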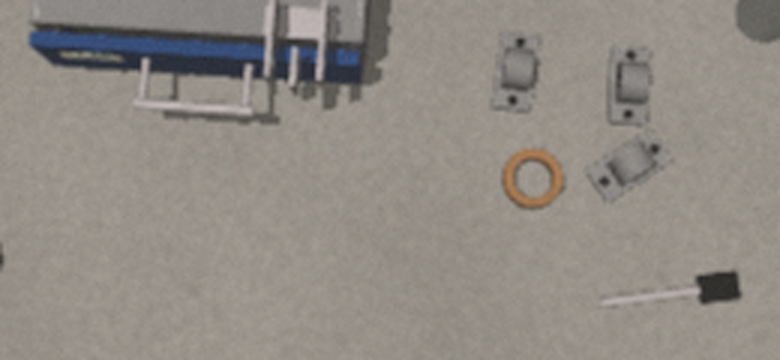

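View pics/b1.png

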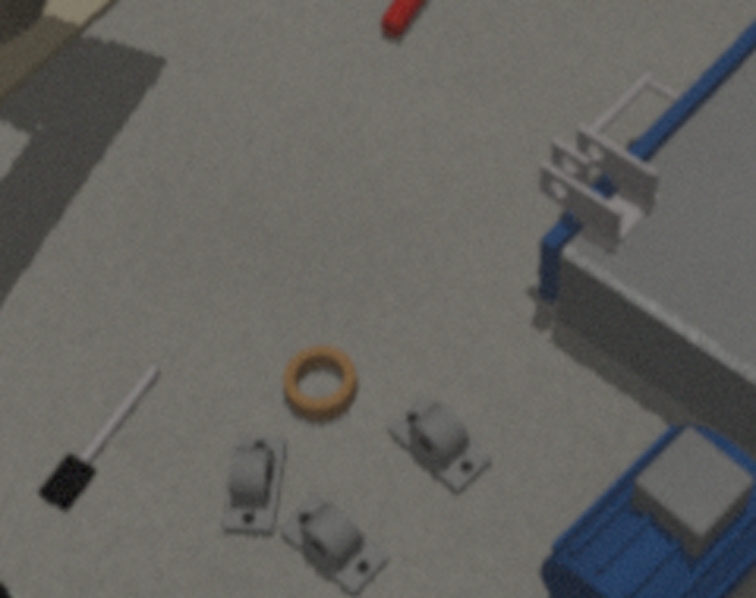

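The crops show the block bolt holes clearly: A (520,41)/(513,100), B (631,53)/(628,114) and C (655,149)/(604,181). The handle bar runs (137,103) to (254,111). In the scene view the three eyes are at (558,190), (572,163) and (595,153).

```bash
python3 - <<'E'
from h import *
t=robot.capture('top');s=robot.capture('scene')
A=lambda u,v,z:onz(t,190+(u+.5)/3-.5,165+(v+.5)/3-.5,z)
B=lambda u,v,z:onz(s,170+(u+.5)/3.15-.5,130+(v+.5)/3.15-.5,z)
def ang(p,q): d=(q-p); return round(np.degrees(np.arctan2(d[1],d[0])),1),round(np.linalg.norm(d),1)
for n,p,q in [('A',(513,100),(520,41)),('B',(628,114),(631,53)),('C',(604,181),(655,149))]:
    P,Q=A(*p,10),A(*q,10); print(n,((P+Q)/2).round(1),ang(P,Q))
for n,p,q in [('A',(412,417),(467,467)),('B',(304,519),(362,567)),('C',(249,518),(260,446))]:
    P,Q=B(*p,10),B(*q,10); print(n,'scene',((P+Q)/2).round(1),ang(P,Q))
P,Q=A(137,103,77),A(254,111,77); print('handle',P.round(1),Q.round(1),ang(Q,P))
P,Q=A(32,32,98),A(362,52,98); print('panel top',P.round(1),Q.round(1),ang(Q,P))
for e in [(558,190),(572,163),(595,153)]: print('eye',B(*e,125).round(1))
print('pin top',A(602,302,5).round(1),A(698,290,5).round(1),A(739,284,10).round(1),ang(A(602,302,5),A(698,290,5)))
print('pin sc',B(155,371,5).round(1),B(85,458,5).round(1),B(52,496,10).round(1))
# segment black grip in top
h=cv2.cvtColor(t['image'],cv2.COLOR_RGB2GRAY)
m=(h<60).astype('uint8'); m[:, :410]=0;m[:,445:]=0;m[:245]=0;m[275:]=0
c=max(cv2.findContours(m,0,2)[0],key=cv2.contourArea);r=cv2.minAreaRect(c);print(r,onz(t,*r[0],10).round(1))
# jar, bell
print('bell',onz(t,173,250,60).round(1),onz(s,366,101,60).round(1), 'jar',onz(t,477,240,75).round(1),onz(s,163,324,75).round(1))
E
```

```text
A [ 656.2 -137.7   10. ] (np.float64(-9.2), np.float64(62.6))
B [ 639.5 -252.8   10. ] (np.float64(-6.3), np.float64(64.1))
C [ 555.2 -247.7   10. ] (np.float64(-59.8), np.float64(62.1))
A scene [ 658.5 -137.9   10. ] (np.float64(-10.4), np.float64(63.3))
B scene [ 640.9 -253.8   10. ] (np.float64(-5.5), np.float64(61.2))
C scene [ 558.3 -247.9   10. ] (np.float64(121.6), np.float64(61.9))
handle [618.7 236.1  77. ] [607.8 123.6  77. ] (np.float64(84.5), np.float64(113.0))
panel top [686.4 332.6  98. ] [658.3  18.   98. ] (np.float64(84.9), np.float64(315.9))
eye [644.7  52.3 125. ]
eye [639.2  81.5 125. ]
eye [649.2 100.6 125. ]
pin top [ 419.2 -212.7    5. ] [ 428.3 -309.1    5. ] [ 432.8 -349.1   10. ] (np.float64(-84.6), np.float64(96.8))
pin sc [ 423.5 -215.5    5. ] [ 430.7 -307.     5. ] [ 434.7 -346.9   10. ]
((429.1539001464844, 260.2308044433594), (8.434362411499023, 11.907333374023438), 82.87498474121094) [ 430.7 -328.5   10. ]
bell [478.2 415.7  60. ] [482.  416.9  60. ] jar [ 481.1 -452.8   75. ] [ 489.5 -453.2   75. ]
```

Call:
jog_arm(series=[[0,0,0,0,-9.7],[0,0,0,0,-9.7],[0,0,0,0,-9.7],[0,0,0,0,-9.7],[0,0,0,0,-9.7]])

```text
time: 0.98
position: [184.0, -597.3, 231.3]
ee_rot: [[0.408, 0.913, -0.0], [0.913, -0.408, 0.0], [0.0, -0.0, -1.0]]
contact_force: [0.2, 0.4, 0.5]
gripper_width: 43.0
gripper_force: 0.0
```

Call:
jog_arm(series=[[0,0,0,0,-9.7],[0,0,0,0,-9.7],[0,0,0,0,0],[0,0,0,0,0]])

```text
time: 1.48
position: [184.0, -597.3, 231.3]
ee_rot: [[0.089, 0.996, -0.0], [0.996, -0.089, 0.0], [0.0, -0.0, -1.0]]
contact_force: [-0.5, -0.0, -0.8]
gripper_width: 42.8
gripper_force: 0.0
```

Call:
jog_arm(series=[[0,5.6,2.56,0,0],[0,5.6,2.56,0,0],[0,5.6,2.56,0,0],[0,5.6,2.56,0,0],[0,5.6,2.56,0,0]])

```text
time: 2.1
position: [336.6, -327.9, 231.6]
ee_rot: [[0.089, 0.996, 0.001], [0.996, -0.089, -0.001], [-0.001, 0.001, -1.0]]
contact_force: [1.1, 0.1, 0.3]
gripper_width: 43.1
gripper_force: 0.0
```

Call:
jog_arm(series=[[0,5.6,2.56,0,0],[0,5.6,2.56,0,0],[0,5.6,2.56,0,0],[0,5.6,2.56,0,0],[0,5.6,2.56,0,0]])

```text
time: 2.72
position: [488.5, -59.8, 231.7]
ee_rot: [[0.089, 0.996, 0.001], [0.996, -0.089, -0.001], [-0.0, 0.001, -1.0]]
contact_force: [0.8, -1.1, 0.7]
gripper_width: 42.9
gripper_force: 0.0
```

Call:
jog_arm(series=[[0,5.6,2.56,0,0],[0,5.6,2.56,0,0],[0,5.6,2.56,0,0],[0,0,0,0,0],[0,0,0,0,0]])

```text
time: 3.35
position: [578.3, 99.0, 231.0]
ee_rot: [[0.087, 0.996, -0.001], [0.996, -0.087, -0.001], [-0.001, -0.001, -1.0]]
contact_force: [-0.2, 0.4, 0.6]
gripper_width: 42.6
gripper_force: 0.0
```

```bash
python3 - <<'E'
from h import *
s=robot.state();print(s['position'],tool([613.5,180,53]))
c=robot.capture('wrist');cv2.imwrite('pics/w1.png',c['image'][:,:,::-1])
for P in [[618,236,72],[608,124,72],[634.5,77.7,125]]: print(proj(c,P,True))
E
```

```text
[578.25734262  98.97062243 231.02359144] [ 8.39082842  2.82273003 17.79405052]
(np.float64(353.75476148262504), np.float64(35.765419243579345))
(np.float64(352.54799419434255), np.float64(149.33663486768324))
(np.float64(390.80994510400865), np.float64(209.9490180482577))
```

View pics/w1.png

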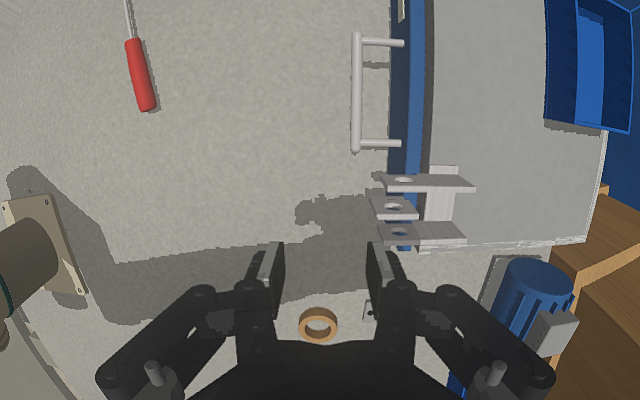

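The wrist view shows the handle bar from (356,35) to (356,151), with the eyes at (404,180), (394,207) and (399,232). That agrees with the estimates to within about 3 mm.

Call:
jog_arm(series=[[0,4.2,1.5,0,0],[0,4.2,1.5,0,0],[0,0,0,5,0],[0,0,0,5,0],[0,0,0,4,0]])

```text
time: 4.03
position: [614.7, 178.1, 89.6]
ee_rot: [[0.09, 0.996, -0.002], [0.996, -0.09, -0.001], [-0.001, -0.002, -1.0]]
contact_force: [-0.3, 0.4, -1.2]
gripper_width: 42.7
gripper_force: 0.0
```

Call:
jog_arm(series=[[0,0,0,2,0],[0,0,0,1.8,0],[0,0,0,0,0],[0.8,0,0,0,0],[0.8,0,0,0,0]])

```text
time: 4.65
position: [616.2, 179.7, 53.8]
ee_rot: [[0.088, 0.996, 0.001], [0.996, -0.088, -0.0], [-0.0, 0.001, -1.0]]
contact_force: [-1.0, -1.2, 0.4]
gripper_width: 9.6
gripper_force: 39.2
```

Call:
jog_arm(series=[[0.8,0,0,0,0],[0.8,0,0,0,0],[0.8,0,0,0,0]])

```text
time: 5.03
position: [616.2, 179.7, 53.8]
ee_rot: [[0.087, 0.996, 0.001], [0.996, -0.087, -0.001], [-0.001, 0.001, -1.0]]
contact_force: [0.0, -3.5, 4.6]
gripper_width: 9.3
gripper_force: 41.8
```

Call:
jog_arm(series=[[0.8,0,-1.5,0,0],[0.8,0,-3,0,0],[0.8,0,-3,0,0],[0.8,0,-3,0,0],[0.8,0,-3,0,0]])

```text
time: 5.65
position: [481.8, 192.0, 53.8]
ee_rot: [[0.087, 0.996, 0.003], [0.996, -0.087, 0.0], [0.0, 0.003, -1.0]]
contact_force: [2.7, -0.5, 3.0]
gripper_width: 9.2
gripper_force: 42.2
```

Call:
jog_arm(series=[[0.8,0,-2,0,0],[0.8,0,-1,0,0],[0.8,0,-0.4,0,0],[0.8,0,0,0,0]])

```text
time: 6.15
position: [453.5, 194.6, 53.9]
ee_rot: [[0.088, 0.996, 0.012], [0.996, -0.088, -0.002], [-0.0, 0.012, -1.0]]
contact_force: [12.2, -3.0, -9.7]
gripper_width: 9.5
gripper_force: 41.2
```

Call:
jog_arm(series=[[0.8,0,-0.3,0,0],[0.8,0,0,0,0],[0.8,0,0,0,0]])

```text
time: 6.52
position: [453.5, 194.7, 54.0]
ee_rot: [[0.089, 0.996, 0.017], [0.996, -0.089, -0.002], [-0.001, 0.017, -1.0]]
contact_force: [19.2, -4.4, -16.0]
gripper_width: 9.2
gripper_force: 40.7
```

Call:
jog_arm(series=[[0.8,0,0.7,0,0],[0,0,0,0,0],[0,0,0,0,0],[0,0,0,0,0],[0,0,0,-4,0]])

```text
time: 7.15
position: [447.5, 193.6, 90.6]
ee_rot: [[0.086, 0.996, -0.008], [0.996, -0.086, -0.002], [-0.003, -0.008, -1.0]]
contact_force: [0.8, 0.6, 1.0]
gripper_width: 42.4
gripper_force: 0.0
```

Call:
jog_arm(series=[[0,0,0,-6,0],[0,0,0,-6,-9],[0,0,0,-2,-9],[0,0,0,0,-9],[0,0,0,0,-9]])

```text
time: 7.78
position: [451.2, 194.7, 233.7]
ee_rot: [[-0.52, 0.854, 0.0], [0.854, 0.52, 0.001], [0.0, 0.001, -1.0]]
contact_force: [-0.3, 0.1, 0.5]
gripper_width: 42.8
gripper_force: 0.0
```

Call:
jog_arm(series=[[0,0,0,0,-9.8],[0,0,0,0,-9.8],[0,0,0,0,-9.8],[0,0,0,0,-9.8],[0,0,0,0,-9.8]])

```text
time: 8.4
position: [450.8, 194.6, 233.0]
ee_rot: [[-0.986, 0.167, -0.001], [0.167, 0.986, 0.0], [0.001, 0.0, -1.0]]
contact_force: [0.2, 0.2, -0.5]
gripper_width: 42.9
gripper_force: 0.0
```

```bash
python3 - <<'E'
from h import *
s=robot.state();print(s['position'],np.round(s['ee_rot'],3).tolist(),s['joint_pos'],tool([640,-110,200]))
E
```

```text
[450.75240809 194.58568519 232.96172574] [[-0.986, 0.167, -0.001], [0.167, 0.986, 0.0], [0.001, 0.0, -1.0]] [ 1.57861538e+01  2.15619688e+00 -1.74847153e+01  7.04079013e+01
  2.37066487e-02  2.54192283e+01] [-23.75790101 -26.86228343   3.2734582 ]
```

Call:
jog_arm(series=[[-0.3,-3.4,-3.84,0,0],[-0.3,-3.4,-3.84,0,0],[-0.3,-3.4,-3.84,0,0],[-0.3,-3.4,-3.84,0,0],[-0.3,-3.4,-3.84,0,0]])

```text
time: 9.02
position: [585.9, -25.2, 233.0]
ee_rot: [[-0.985, 0.173, -0.001], [0.173, 0.985, 0.001], [0.001, 0.001, -1.0]]
contact_force: [-0.1, 0.5, 0.8]
gripper_width: 55.2
gripper_force: 0.0
```

Call:
jog_arm(series=[[-0.3,-3.4,-3.84,0,0],[-0.3,-3.4,-3.84,0,0],[-0.3,0,0,0,0],[-0.3,0,0,0,0]])

```text
time: 9.52
position: [638.5, -111.0, 232.7]
ee_rot: [[-0.985, 0.173, -0.002], [0.173, 0.985, 0.001], [0.002, 0.001, -1.0]]
contact_force: [-0.3, 0.3, -0.1]
gripper_width: 55.3
gripper_force: 0.0
```

```bash
python3 - <<'E'
from h import *
s=robot.state();print(s['position'])
c=robot.capture('wrist');t=robot.capture('top')
cv2.imwrite('pics/w2.png',np.hstack([c['image'][:,:,::-1][:,80:560],t['image'][60:300,160:480][:,:,::-1].repeat(1,0)][:1]))
for P in [[657.5,-137.8,10],[640,-253,10],[557,-247.8,10]]: print(proj(c,P,True))
E
```

```text
[ 638.53472016 -111.01026231  232.6834734 ]
(np.float64(306.40633774058705), np.float64(181.49177342883928))
(np.float64(216.443482627654), np.float64(184.10045649894624))
(np.float64(204.56657454528266), np.float64(120.05619305631951))
```

View pics/w2.png

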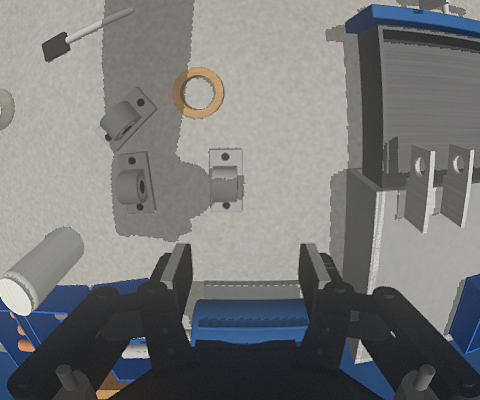

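Nothing has moved. Block A's holes are at (305,157)/(306,206), B's near (217,154)/(220,207) and C's at (221,102)/(189,137), all matching the predictions.

```bash
python3 - <<'E'
from h import *
c=robot.capture('wrist')
for p,q in [((305,157),(306,206)),((217,154),(219.5,207)),((221,102),(189,137))]:
    P,Q=onz(c,*p,10,True),onz(c,*q,10,True);d=P-Q;print(((P+Q)/2).round(1),np.linalg.norm(d).round(1),np.degrees(np.arctan2(d[1],d[0])).round(1))
print(tool([657.5,-138,13]))
E
```

```text
[ 658.2 -138.4   10. ] 62.9 170.2
[ 636.9 -249.3   10. ] 70.7 167.1
[ 556.8 -247.6   10. ] 62.0 121.7
[-2.36008519 -2.42509641 22.03206239]
```

Call:
jog_arm(series=[[-0.3,-2.4,-2.4,2,0],[-0.3,0,0,6,0],[-0.3,0,0,6,0],[-0.3,0,0,4,0],[-0.3,0,0,2,0]])

```text
time: 10.3
position: [656.5, -137.6, 30.8]
ee_rot: [[-0.985, 0.172, -0.004], [0.172, 0.985, 0.001], [0.004, 0.001, -1.0]]
contact_force: [-0.3, 0.1, 0.1]
gripper_width: 55.6
gripper_force: 0.0
```

Call:
jog_arm(series=[[-0.3,0,0,1.8,0],[-0.3,0,0,0,0],[1,0,0,0,0],[1,0,0,0,0],[1,0,0,0,0]])

```text
time: 10.92
position: [660.6, -139.7, 17.5]
ee_rot: [[-0.985, 0.173, 0.004], [0.173, 0.985, -0.001], [-0.004, -0.0, -1.0]]
contact_force: [-0.1, 1.4, 5.3]
gripper_width: 26.9
gripper_force: 60.4
```

Call:
jog_arm(series=[[1,0,0,0,0],[1,0,0,-1,0],[1,0,0,-3,0],[1,0,0,-4,0],[1,0,0,-4,0]])

```text
time: 11.55
position: [657.4, -139.1, 135.3]
ee_rot: [[-0.985, 0.173, -0.003], [0.173, 0.985, 0.001], [0.003, 0.0, -1.0]]
contact_force: [-0.0, 0.1, -2.8]
gripper_width: 27.0
gripper_force: 59.4
```

Call:
jog_arm(series=[[1,0,0,-4,-4.7],[1,0,0,0,0],[1,0,0,0,0]])

```text
time: 11.92
position: [657.4, -139.0, 173.5]
ee_rot: [[-0.996, 0.093, -0.003], [0.093, 0.996, 0.001], [0.003, 0.001, -1.0]]
contact_force: [-0.6, 0.2, -5.0]
gripper_width: 27.2
gripper_force: 59.7
```

```bash
python3 - <<'E'
from h import *
s=robot.state();print(s['position'],np.round(s['ee_rot'],3).tolist())
for y in (80,20,-40): P=np.array([598.9,181.3])+y*np.array([.0918,.9958]); print(P,tool([*P,34]))
E
```

```text
[ 657.42004195 -139.00947245  173.47501401] [[-0.996, 0.093, -0.003], [0.093, 0.996, 0.001], [0.003, 0.001, -1.0]]
[606.244 260.964] [ 8.77000846 39.34110307 13.99553556]
[600.736 201.216] [ 8.76297246 33.34097338 13.99239545]
[595.228 141.468] [ 8.75593646 27.34084369 13.98925534]
```

Call:
jog_arm(series=[[1,0,0,-4,0],[1,1.25,5.62,0,0],[1,1.25,5.62,0,0],[1,1.25,5.62,0,0],[1,1.25,5.62,0,0]])

```text
time: 12.55
position: [627.3, 90.6, 211.8]
ee_rot: [[-0.996, 0.093, -0.006], [0.093, 0.996, -0.0], [0.006, -0.001, -1.0]]
contact_force: [1.0, -0.6, -3.6]
gripper_width: 26.8
gripper_force: 60.3
```

Call:
jog_arm(series=[[1,1.25,5.62,0,0],[1,1.25,5.62,0,0],[1,1.25,5.62,0,0],[1,0,0,4,0],[1,0,0,4,0]])

```text
time: 13.18
position: [605.9, 261.1, 131.6]
ee_rot: [[-0.996, 0.091, -0.004], [0.091, 0.996, -0.002], [0.003, -0.002, -1.0]]
contact_force: [-0.1, 0.4, -3.7]
gripper_width: 27.1
gripper_force: 60.6
```

```bash
python3 - <<'E'
from h import *
s=robot.state();print(s['position'],tool([606.2,261,34]))
c=robot.capture('wrist');cv2.imwrite('pics/w3.png',c['image'][:,:,::-1])
E
```

```text
[605.87257439 261.1268079  131.59194917] [-6.79112560e-02  8.23371655e-03  9.75901832e+00]
```

View pics/w3.png

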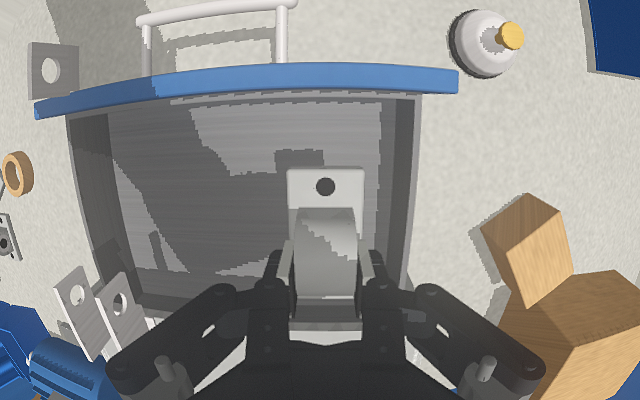

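The block is held level over the open drawer, with its edge at column 365 well clear of the right-hand wall at about 400.

Call:
jog_arm(series=[[1,0,0,4,0],[1,0,0,3,0],[1,0,0,1.5,0],[1,0,0,0.9,0],[1,0,0,0,0]])

```text
time: 13.85
position: [607.8, 260.3, 41.1]
ee_rot: [[-0.996, 0.092, -0.001], [0.092, 0.996, -0.0], [0.001, -0.0, -1.0]]
contact_force: [-0.3, 0.2, -2.8]
gripper_width: 26.7
gripper_force: 60.5
```

Call:
jog_arm(series=[[1,0,0,0.2,0],[1,0,0,0,0]])

```text
time: 14.1
position: [608.6, 260.7, 40.4]
ee_rot: [[-0.996, 0.092, 0.002], [0.092, 0.996, 0.001], [-0.002, 0.001, -1.0]]
contact_force: [0.9, -0.9, -4.2]
gripper_width: 27.2
gripper_force: 60.5
```

Call:
jog_arm(series=[[1,0,0,0.3,0],[1,0,0,0.2,0],[1,0,0,0,0]])

```text
time: 14.48
position: [607.6, 260.4, 34.0]
ee_rot: [[-0.996, 0.092, -0.001], [0.092, 0.996, -0.0], [0.001, -0.0, -1.0]]
contact_force: [-0.1, 0.3, -3.0]
gripper_width: 26.8
gripper_force: 60.5
```

Call:
jog_arm(series=[[1,0,0,0.15,0],[1,0,0,0,0]])

```text
time: 14.72
position: [608.3, 260.5, 33.5]
ee_rot: [[-0.996, 0.092, 0.001], [0.092, 0.996, -0.0], [-0.001, 0.0, -1.0]]
contact_force: [-1.0, -1.5, 0.6]
gripper_width: 26.6
gripper_force: 61.1
```

Call:
jog_arm(series=[[1,0,0,0.15,0],[1,0,0,0,0]])

```text
time: 14.98
position: [609.6, 260.4, 33.4]
ee_rot: [[-0.996, 0.092, 0.004], [0.092, 0.996, -0.0], [-0.004, 0.0, -1.0]]
contact_force: [-0.6, -2.4, 5.8]
gripper_width: 26.6
gripper_force: 61.8
```

Call:
jog_arm(series=[[0,0,0,0,0],[0,0,0,0,0],[0,0,0,-2,0],[0,0,0,-6,0],[0,0,0,-6,0]])

```text
time: 15.6
position: [607.6, 260.5, 173.5]
ee_rot: [[-0.996, 0.092, -0.0], [0.092, 0.996, 0.0], [0.0, 0.0, -1.0]]
contact_force: [1.5, 0.5, 1.6]
gripper_width: 42.7
gripper_force: 0.0
```

Call:
jog_arm(series=[[0,0,0,-6,0],[0,-0.9,-5.6,0,0],[0,-0.9,-5.6,0,0],[0,-0.9,-5.6,0,0],[0,-0.9,-5.6,0,0]])

```text
time: 16.23
position: [623.4, 32.5, 233.1]
ee_rot: [[-0.996, 0.092, 0.002], [0.092, 0.996, 0.0], [-0.002, 0.0, -1.0]]
contact_force: [0.2, 0.6, -0.3]
gripper_width: 42.8
gripper_force: 0.0
```

Call:
jog_arm(series=[[0,-0.9,-5.6,0,0],[0,-0.9,-5.6,0,0],[0,-0.9,-5.6,0,0],[0,-0.9,-5.6,0,0],[0,-0.7,-5.6,0,0]])

```text
time: 16.85
position: [640.4, -250.6, 233.0]
ee_rot: [[-0.996, 0.092, 0.002], [0.092, 0.996, -0.001], [-0.002, -0.0, -1.0]]
contact_force: [0.8, 0.6, 0.4]
gripper_width: 42.5
gripper_force: 0.0
```

Call:
jog_arm(series=[[0,0,0,0,0],[0,0,0,0,0]])

```text
time: 17.1
position: [640.1, -248.4, 232.1]
ee_rot: [[-0.996, 0.092, 0.001], [0.092, 0.996, 0.001], [-0.0, 0.001, -1.0]]
contact_force: [0.6, 0.2, -0.2]
gripper_width: 42.7
gripper_force: 0.0
```

```bash
python3 - <<'E'
from h import *
s=robot.state();print(s['position'],np.round(s['ee_rot'],3).tolist())
c=robot.capture('wrist');t=robot.capture('top')
cv2.imwrite('pics/w4.png',np.hstack([c['image'][20:260,160:560],cv2.resize(t['image'][140:290,200:450],(400,240),interpolation=cv2.INTER_CUBIC)])[:,:,::-1])
for P in [[639,-251,10],[557,-247.8,10]]: print(proj(c,P,True))
E
```

```text
[ 640.08998258 -248.448284    232.11730751] [[-0.996, 0.092, 0.001], [0.092, 0.996, 0.001], [-0.0, 0.001, -1.0]]
(np.float64(323.1115707881689), np.float64(161.91239115769275))
(np.float64(319.22111088885464), np.float64(93.50216669650572))
```

View pics/w4.png

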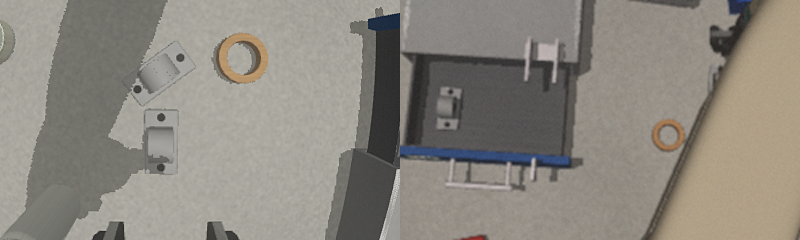

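Block A stands in the drawer. In full-frame pixels, B's holes are at (321,137)/(320,188) and C's at (340,78)/(297,109).

```bash
python3 - <<'E'
from h import *
c=robot.capture('wrist')
for p,q in [((321,137),(320,188)),((340,78),(297,109))]:
    P,Q=onz(c,*p,10,True),onz(c,*q,10,True);d=P-Q;m=(P+Q)/2;print(m.round(1),np.linalg.norm(d).round(1),np.degrees(np.arctan2(d[1],d[0])).round(1),tool([m[0],m[1],14]))
E
```

```text
[ 640.  -253.1   10. ] 63.2 173.5 [-0.02804839 -0.60938099 21.7852663 ]
[ 556.8 -247.8   10. ] 61.9 120.8 [ 8.31009474 -0.82838842 21.78353136]
```

Call:
jog_arm(series=[[-0.1,0,-0.5,2,1],[-0.1,0,0,6,0],[-0.1,0,0,6,0],[-0.1,0,0,4,0],[-0.1,0,0,2,0]])

```text
time: 17.88
position: [636.8, -251.7, 26.9]
ee_rot: [[-0.994, 0.109, -0.006], [0.109, 0.994, 0.003], [0.006, 0.002, -1.0]]
contact_force: [1.0, 0.4, -0.0]
gripper_width: 47.2
gripper_force: 0.0
```

Call:
jog_arm(series=[[-0.1,0,0,1.6,0],[-0.1,0,0,0,0],[1,0,0,0,0],[1,0,0,0,0],[1,0,0,0,0]])

```text
time: 18.5
position: [641.4, -254.4, 17.4]
ee_rot: [[-0.994, 0.109, 0.004], [0.109, 0.994, -0.001], [-0.004, -0.001, -1.0]]
contact_force: [0.5, 0.4, 5.4]
gripper_width: 26.8
gripper_force: 60.7
```

Call:
jog_arm(series=[[1,0,0,0,0],[1,0,0,-1,0],[1,0,0,-3,0],[1,0,0,-6,0],[1,0,0,-6,0]])

```text
time: 19.12
position: [638.2, -253.1, 175.4]
ee_rot: [[-0.994, 0.11, -0.003], [0.11, 0.994, 0.001], [0.004, 0.001, -1.0]]
contact_force: [1.2, -0.1, -2.8]
gripper_width: 26.9
gripper_force: 59.7
```

Call:
jog_arm(series=[[1,0,0,-4,-1],[1,0,0,0,0],[1,0,0,0,0]])

```text
time: 19.5
position: [638.4, -253.1, 213.2]
ee_rot: [[-0.996, 0.092, -0.003], [0.092, 0.996, 0.001], [0.003, 0.001, -1.0]]
contact_force: [-0.0, -1.0, -3.5]
gripper_width: 27.0
gripper_force: 59.8
```

```bash
python3 - <<'E'
from h import *
s=robot.state();print(s['position'],np.round(s['ee_rot'],3).tolist())
for y in (15,-45): P=np.array([598.9,181.3])+y*np.array([.0918,.9958]); print(P,tool([*P,34]))
E
```

```text
[ 638.36033437 -253.06917846  213.23744759] [[-0.996, 0.092, -0.003], [0.092, 0.996, 0.001], [0.003, 0.001, -1.0]]
[600.277 196.237] [ 7.87622166 44.36626634 18.00344393]
[594.769 136.489] [ 7.87344714 38.36613659 17.99629983]
```

Call:
jog_arm(series=[[1,0.98,5.55,0,0],[1,0.98,5.55,0,0],[1,0.98,5.55,0,0],[1,0.98,5.55,0,0],[1,0.98,5.55,0,0]])

```text
time: 20.12
position: [613.8, 29.0, 211.6]
ee_rot: [[-0.996, 0.092, -0.006], [0.092, 0.996, 0.0], [0.006, -0.0, -1.0]]
contact_force: [1.3, 0.1, -3.0]
gripper_width: 27.3
gripper_force: 60.1
```

Call:
jog_arm(series=[[1,0.98,5.55,0,0],[1,0.98,5.55,0,0],[1,0.98,5.55,0,0],[1,0,0,4,0],[1,0,0,4,0]])

```text
time: 20.75
position: [600.2, 196.5, 131.5]
ee_rot: [[-0.996, 0.09, -0.004], [0.09, 0.996, -0.001], [0.004, -0.002, -1.0]]
contact_force: [1.8, -0.8, -3.8]
gripper_width: 26.9
gripper_force: 60.5
```

Call:
jog_arm(series=[[1,0,0,4,0],[1,0,0,3,0],[1,0,0,1.5,0],[1,0,0,0.7,0],[1,0,0,0,0]])

```text
time: 21.38
position: [602.5, 195.6, 43.2]
ee_rot: [[-0.996, 0.092, -0.0], [0.092, 0.996, -0.0], [0.0, -0.0, -1.0]]
contact_force: [-0.2, 0.5, -2.6]
gripper_width: 26.8
gripper_force: 60.3
```

Call:
jog_arm(series=[[1,0,0,0,0],[1,0,0,0,0],[1,0,0,0,0]])

```text
time: 21.75
position: [603.1, 195.8, 44.2]
ee_rot: [[-0.996, 0.092, 0.001], [0.092, 0.996, 0.0], [-0.001, 0.0, -1.0]]
contact_force: [-0.8, 0.5, -2.9]
gripper_width: 26.9
gripper_force: 60.3
```

Call:
jog_arm(series=[[1,0,0,0.6,0],[1,0,0,0.3,0],[1,0,0,0,0],[1,0,0,0,0]])

```text
time: 22.25
position: [602.4, 195.6, 34.1]
ee_rot: [[-0.996, 0.092, -0.0], [0.092, 0.996, -0.0], [0.0, -0.0, -1.0]]
contact_force: [-0.8, 0.9, -2.6]
gripper_width: 26.8
gripper_force: 60.5
```

Call:
jog_arm(series=[[1,0,0,0.15,0],[1,0,0,0,0]])

```text
time: 22.5
position: [603.0, 195.7, 33.4]
ee_rot: [[-0.996, 0.092, 0.001], [0.092, 0.996, -0.0], [-0.001, 0.0, -1.0]]
contact_force: [-1.1, -0.4, 0.5]
gripper_width: 27.2
gripper_force: 60.9
```

Call:
jog_arm(series=[[0,0,0,0,0],[0,0,0,0,0],[0,0,0,-2,0],[0,0,0,-6,0],[0,0,0,-6,0]])

```text
time: 23.12
position: [602.0, 195.6, 173.6]
ee_rot: [[-0.996, 0.092, -0.001], [0.092, 0.996, -0.0], [0.001, -0.0, -1.0]]
contact_force: [1.3, -0.3, -0.1]
gripper_width: 42.5
gripper_force: 0.0
```

Call:
jog_arm(series=[[0,0,0,-6,0],[0,0.64,-5.57,0,0],[0,0.64,-5.57,0,0],[0,0.64,-5.57,0,0],[0,0.64,-5.57,0,0]])

```text
time: 23.75
position: [556.1, -25.4, 233.1]
ee_rot: [[-0.996, 0.092, 0.001], [0.092, 0.996, -0.0], [-0.001, -0.0, -1.0]]
contact_force: [0.5, -0.5, 0.2]
gripper_width: 42.2
gripper_force: 0.0
```

Call:
jog_arm(series=[[0,0.64,-5.57,0,0],[0,0.64,-5.57,0,0],[0,0.64,-5.57,0,0],[0,0.64,-5.57,0,9],[0,0,0,0,9]])

```text
time: 24.38
position: [509.9, -247.2, 232.9]
ee_rot: [[-0.914, 0.405, 0.001], [0.405, 0.914, -0.001], [-0.001, -0.001, -1.0]]
contact_force: [-0.6, 0.6, -0.4]
gripper_width: 42.5
gripper_force: 0.0
```

Call:
jog_arm(series=[[0,0,0,0,9],[0,0,0,0,9],[0,0,0,0,9],[0,0,0,0,9],[0,0,0,0,0]])

```text
time: 25.0
position: [510.5, -243.3, 232.9]
ee_rot: [[-0.512, 0.859, 0.0], [0.859, 0.512, -0.0], [-0.0, 0.0, -1.0]]
contact_force: [-0.1, 0.7, 0.3]
gripper_width: 42.9
gripper_force: 0.0
```

```bash
python3 - <<'E'
from h import *
s=robot.state();print(s['position'],np.round(s['ee_rot'],3).tolist(),tool([556.8,-247.8,14]))
c=robot.capture('wrist');t=robot.capture('top')
cv2.imwrite('pics/w5.png',np.hstack([c['image'][40:280,120:520],cv2.resize(t['image'][140:290,200:450],(400,240),interpolation=cv2.INTER_CUBIC)])[:,:,::-1])
a=np.radians(120.8)
for k in(-31,31): print(proj(c,[556.8+k*np.cos(a),-247.8+k*np.sin(a),10],True))
E
```

```text
[ 510.53218375 -243.32781647  232.8813031 ] [[-0.512, 0.859, 0.0], [0.859, 0.512, -0.0], [-0.0, 0.0, -1.0]] [-2.75032814  3.74117221 21.88919109]
(np.float64(354.48904373771796), np.float64(207.83067832271055))
(np.float64(355.91291258233747), np.float64(159.79909601297993))
```

View pics/w5.png

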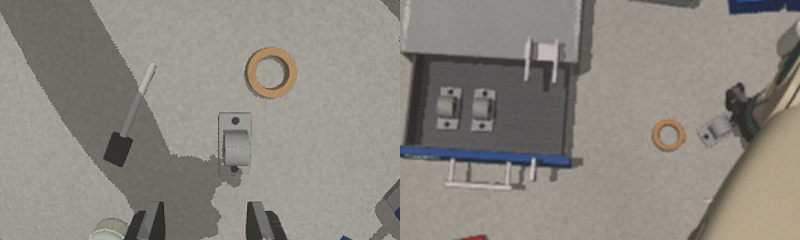

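Two blocks stand in the drawer. Block C's holes are at (356,160)/(355,209), exactly as predicted, so it hasn't moved.

Call:
jog_arm(series=[[-0.1,-2.75,3.75,2,0],[-0.1,0,0,6,0],[-0.1,0,0,6,0],[-0.1,0,0,4,0],[-0.1,0,0,2,0]])

```text
time: 25.72
position: [554.8, -246.6, 29.6]
ee_rot: [[-0.513, 0.859, -0.004], [0.859, 0.513, 0.003], [0.004, -0.002, -1.0]]
contact_force: [-0.4, -0.9, 0.0]
gripper_width: 46.9
gripper_force: 0.0
```

Call:
jog_arm(series=[[-0.1,0,0,1.6,0],[-0.1,0,0,0,0],[1,0,0,0,0],[1,0,0,0,0],[1,0,0,0,0]])

```text
time: 26.35
position: [557.9, -248.5, 18.3]
ee_rot: [[-0.511, 0.86, 0.002], [0.86, 0.511, -0.001], [-0.002, 0.001, -1.0]]
contact_force: [-0.1, 0.2, 3.4]
gripper_width: 26.8
gripper_force: 60.2
```

Call:
jog_arm(series=[[1,0,0,0,0],[1,0,0,-1,0],[1,0,0,-3,0],[1,0,0,-6,0],[1,0,0,-6,0]])

```text
time: 26.98
position: [555.6, -247.0, 177.4]
ee_rot: [[-0.511, 0.86, -0.003], [0.86, 0.511, 0.002], [0.003, -0.001, -1.0]]
contact_force: [0.8, 0.5, -2.7]
gripper_width: 27.2
gripper_force: 59.5
```

Call:
jog_arm(series=[[1,0,0,-4,-9],[1,0,0,0,-9],[1,0,0,0,-9],[1,0,0,0,-9],[1,0,0,0,-9]])

```text
time: 27.6
position: [555.9, -247.2, 216.2]
ee_rot: [[-0.97, 0.242, -0.002], [0.242, 0.97, 0.001], [0.002, 0.001, -1.0]]
contact_force: [-0.2, 0.3, -1.7]
gripper_width: 27.0
gripper_force: 59.5
```

Call:
jog_arm(series=[[1,0,0,0,-9],[1,0,0,0,0],[1,0,0,0,0]])

```text
time: 27.98
position: [556.4, -247.5, 216.5]
ee_rot: [[-0.996, 0.094, -0.001], [0.094, 0.996, 0.001], [0.001, 0.0, -1.0]]
contact_force: [0.1, 0.0, -2.4]
gripper_width: 26.9
gripper_force: 59.5
```

```bash
python3 - <<'E'
from h import *
s=robot.state();print(s['position'],np.round(s['ee_rot'],3).tolist())
for y in (-50,): P=np.array([598.9,181.3])+y*np.array([.0918,.9958]); print(P,tool([*P,34]))
E
```

```text
[ 556.41052248 -247.53809845  216.48876066] [[-0.996, 0.094, -0.001], [0.094, 0.996, 0.001], [0.001, 0.0, -1.0]]
[594.31 131.51] [-0.21807292 38.0853893  18.26514049]
```

Call:
jog_arm(series=[[1,0.11,5.56,0,0],[1,0.11,5.56,0,0],[1,0.11,5.56,0,0],[1,0.11,5.56,0,0],[1,0.11,5.56,0,0]])

```text
time: 28.6
position: [576.8, 31.3, 216.9]
ee_rot: [[-0.996, 0.094, 0.0], [0.094, 0.996, -0.0], [-0.0, 0.0, -1.0]]
contact_force: [1.6, -0.2, -3.0]
gripper_width: 26.9
gripper_force: 60.0
```

Call:
jog_arm(series=[[1,0.11,5.56,0,0],[1,0.11,5.56,0,0],[1,0,0,0,0],[1,0,0,4,0],[1,0,0,4,0]])

```text
time: 29.22
position: [585.6, 140.0, 136.6]
ee_rot: [[-0.996, 0.094, 0.002], [0.094, 0.996, -0.0], [-0.002, -0.0, -1.0]]
contact_force: [-0.2, 0.3, -3.2]
gripper_width: 26.7
gripper_force: 60.3
```

Call:
jog_arm(series=[[1,0,0,4,0],[1,0,0,3,0],[1,0,0,2,0],[1,0,0,0,0],[1,0,0,0,0]])

```text
time: 29.85
position: [585.8, 140.0, 47.7]
ee_rot: [[-0.996, 0.093, 0.001], [0.093, 0.996, 0.0], [-0.001, 0.0, -1.0]]
contact_force: [1.1, -0.2, -2.1]
gripper_width: 26.6
gripper_force: 60.2
```

Call:
jog_arm(series=[[1,0,0,0.8,0],[1,0,0,0,0],[1,0,0,0,0]])

```text
time: 30.22
position: [585.1, 140.5, 39.1]
ee_rot: [[-0.996, 0.092, 0.0], [0.092, 0.996, 0.0], [-0.0, 0.0, -1.0]]
contact_force: [0.3, -0.5, -2.9]
gripper_width: 27.4
gripper_force: 60.2
```

Call:
jog_arm(series=[[1,0,0,0.4,0],[1,0,0,0,0],[1,0,0,0,0]])

```text
time: 30.6
position: [584.8, 140.5, 34.7]
ee_rot: [[-0.996, 0.092, -0.0], [0.092, 0.996, -0.0], [0.0, -0.0, -1.0]]
contact_force: [-0.3, -0.4, -2.7]
gripper_width: 26.8
gripper_force: 60.2
```

Call:
jog_arm(series=[[1,0,0,0.15,0],[1,0,0,0,0]])

```text
time: 30.85
position: [585.8, 140.5, 34.3]
ee_rot: [[-0.996, 0.092, 0.002], [0.092, 0.996, -0.0], [-0.002, 0.0, -1.0]]
contact_force: [-0.6, -1.0, 2.6]
gripper_width: 27.0
gripper_force: 60.7
```

Call:
jog_arm(series=[[0,0,0,0,0],[0,0,0,0,0],[0,0,0,-2,0],[0,0,0,-5,0],[0,0,0,-6,0]])

```text
time: 31.48
position: [583.6, 140.3, 163.0]
ee_rot: [[-0.996, 0.092, -0.004], [0.092, 0.996, -0.0], [0.003, -0.001, -1.0]]
contact_force: [0.8, 1.4, 1.1]
gripper_width: 42.7
gripper_force: 0.0
```

Call:
jog_arm(series=[[0,0,0,-5,0],[0,4.54,1.4,0,0],[0,4.54,1.4,0,0],[0,4.54,1.4,0,0],[0,0,0,0,10]])

```text
time: 32.1
position: [449.5, 195.5, 212.9]
ee_rot: [[-0.964, 0.265, -0.002], [0.265, 0.964, -0.0], [0.002, -0.001, -1.0]]
contact_force: [0.5, 0.3, -0.3]
gripper_width: 42.9
gripper_force: 0.0
```

Call:
jog_arm(series=[[0,0,0,0,10],[0,0,0,0,10],[0,0,0,0,10],[0,0,0,0,10],[0,0,0,0,10]])

```text
time: 32.72
position: [453.1, 194.8, 213.2]
ee_rot: [[-0.413, 0.911, -0.0], [0.911, 0.413, 0.0], [0.0, -0.0, -1.0]]
contact_force: [-0.8, -0.3, 0.1]
gripper_width: 42.6
gripper_force: 0.0
```

Call:
jog_arm(series=[[0,0,0,0,10],[0,0,0,0,10],[0,0,0,0,10],[0,0,0,0,0],[0,0,0,0,0]])

```text
time: 33.35
position: [453.1, 194.8, 213.2]
ee_rot: [[0.09, 0.996, -0.0], [0.996, -0.09, -0.0], [-0.0, -0.0, -1.0]]
contact_force: [0.5, 0.2, -0.0]
gripper_width: 42.7
gripper_force: 0.0
```

```bash
python3 - <<'E'
from h import *
s=robot.state();print(s['position'],np.round(s['ee_rot'],3).tolist(),tool([453,194.7,54]))
c=robot.capture('wrist');t=robot.capture('top')
cv2.imwrite('pics/w6.png',np.hstack([c['image'][0:350,160:560],cv2.resize(t['image'][120:295,200:400],(400,350),interpolation=cv2.INTER_CUBIC)])[:,:,::-1])
for k in(-55,55): print(proj(c,[453+k*.092,194.7+k*.996,72],True))
E
```

```text
[453.09814167 194.79130807 213.21658261] [[0.09, 0.996, -0.0], [0.996, -0.09, -0.0], [-0.0, -0.0, -1.0]] [-9.37740863e-03 -6.37077605e-03  1.59216599e+01]
(np.float64(324.47539321630694), np.float64(233.37262234194964))
(np.float64(324.66296650786387), np.float64(123.40519139882281))
```

View pics/w6.png

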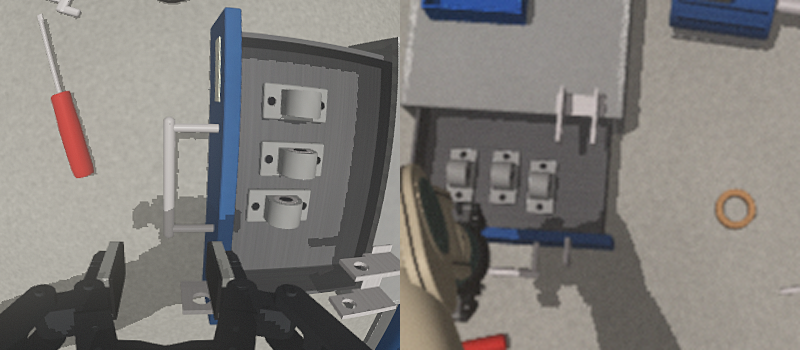

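All three blocks stand in the drawer, and the handle is at column 328, as expected.

Call:
jog_arm(series=[[0,0,0.2,5,0],[0,0,0,5,0],[0,0,0,4,0],[0,0,0,1.9,0],[0,0,0,0,0]])

```text
time: 34.08
position: [454.5, 194.4, 53.2]
ee_rot: [[0.091, 0.996, -0.002], [0.996, -0.091, -0.001], [-0.001, -0.002, -1.0]]
contact_force: [0.1, -1.0, 0.1]
gripper_width: 42.7
gripper_force: 0.0
```

Call:
jog_arm(series=[[0.8,0,0,0,0],[0.8,0,0,0,0],[0.8,0,0,0,0],[0.8,0,0,0,0],[0.8,0,1,0,0]])

```text
time: 34.7
position: [464.1, 194.0, 55.0]
ee_rot: [[0.091, 0.996, -0.002], [0.996, -0.091, 0.001], [0.001, -0.002, -1.0]]
contact_force: [-2.1, -0.4, 6.0]
gripper_width: 9.9
gripper_force: 41.3
```

Call:
jog_arm(series=[[0.8,0,1.5,0,0],[0.8,0,2,0,0],[0.8,0,2,0,0],[0.8,0,2,0,0],[0.8,0,2,0,0]])

```text
time: 35.33
position: [559.8, 185.3, 55.0]
ee_rot: [[0.092, 0.996, -0.001], [0.996, -0.092, 0.001], [0.001, -0.001, -1.0]]
contact_force: [-2.9, -0.2, 6.5]
gripper_width: 9.6
gripper_force: 41.3
```

Call:
jog_arm(series=[[0.8,0,2,0,0],[0.8,0,2,0,0],[0.8,0,1,0,0],[0.8,0,0.6,0,0],[0.8,0,0,0,0]])

```text
time: 35.95
position: [616.8, 180.1, 55.1]
ee_rot: [[0.092, 0.996, 0.002], [0.996, -0.092, 0.001], [0.001, 0.002, -1.0]]
contact_force: [1.9, 0.0, 4.1]
gripper_width: 9.5
gripper_force: 41.4
```

Continue until the stop is felt.

Call:
jog_arm(series=[[0.8,0,0.5,0,0],[0.8,0,0.4,0,0],[0.8,0,0,0,0]])

```text
time: 36.33
position: [622.7, 179.5, 55.0]
ee_rot: [[0.091, 0.996, -0.003], [0.996, -0.091, 0.001], [0.001, -0.003, -1.0]]
contact_force: [-2.3, 0.9, 9.6]
gripper_width: 9.4
gripper_force: 41.9
```

Call:
jog_arm(series=[[0.8,0,0.3,0,0],[0.8,0,0.2,0,0],[0.8,0,0,0,0]])

```text
time: 36.7
position: [622.7, 179.5, 55.0]
ee_rot: [[0.091, 0.996, -0.012], [0.996, -0.091, 0.002], [0.001, -0.012, -1.0]]
contact_force: [-13.6, 2.1, 18.7]
gripper_width: 9.7
gripper_force: 42.8
```

Call:
jog_arm(series=[[0.8,0,-0.9,0,0],[0,0,0,0,0],[0,0,0,0,0],[0,0,0,0,0],[0,0,0,-3,0]])

```text
time: 37.33
position: [617.8, 178.6, 81.3]
ee_rot: [[0.092, 0.996, -0.007], [0.996, -0.092, -0.001], [-0.002, -0.007, -1.0]]
contact_force: [0.2, 0.2, -0.0]
gripper_width: 43.2
gripper_force: 0.0
```

Call:
jog_arm(series=[[0,0,0,-5,0],[0,0,0,-6,0],[0,0,0,-6,0],[0,-3.5,0.8,0,0],[0,-3.5,0.8,0,0]])

```text
time: 37.95
position: [631.0, 107.7, 255.7]
ee_rot: [[0.091, 0.996, 0.003], [0.996, -0.091, 0.0], [0.0, 0.003, -1.0]]
contact_force: [0.1, 0.6, -1.3]
gripper_width: 42.9
gripper_force: 0.0
```

Call:
jog_arm(series=[[0,0,0,0,0],[0,0,0,0,0]])

```text
time: 38.2
position: [629.9, 108.3, 253.9]
ee_rot: [[0.092, 0.996, -0.001], [0.996, -0.092, 0.0], [0.0, -0.001, -1.0]]
contact_force: [-0.0, 1.0, 0.3]
gripper_width: 42.9
gripper_force: 0.0
```

```bash
python3 - <<'E'
from h import *
s=robot.state();print(s['position'],np.round(s['ee_rot'],3).tolist())
c=robot.capture('wrist');t=robot.capture('scene')
print([proj(c,[643.4+k*.0915,77.1+k*.9958,125],True) for k in (-24,0,24)],[proj(t,[643.4+k*.0915,77.1+k*.9958,125]) for k in (-24,0,24)])
cv2.imwrite('pics/w7.png',np.hstack([cv2.resize(c['image'][130:280,280:430],(400,400),interpolation=cv2.INTER_CUBIC),cv2.resize(t['image'][160:240,320:400],(400,400),interpolation=cv2.INTER_CUBIC)])[:,:,::-1])
E
```

```text
[629.88299763 108.30525567 253.86814753] [[0.092, 0.996, -0.001], [0.996, -0.092, 0.0], [0.0, -0.001, -1.0]]
[(np.float64(341.5095580082061), np.float64(237.58078466717186)), (np.float64(341.9836193757319), np.float64(214.8776566213693)), (np.float64(342.4195441549572), np.float64(190.74723049627485))] [(np.float64(345.85711010031525), np.float64(189.111430469474)), (np.float64(351.6923629620267), np.float64(183.26205837705936)), (np.float64(357.426130383573), np.float64(177.51441728337898))]
```

View pics/w7.png

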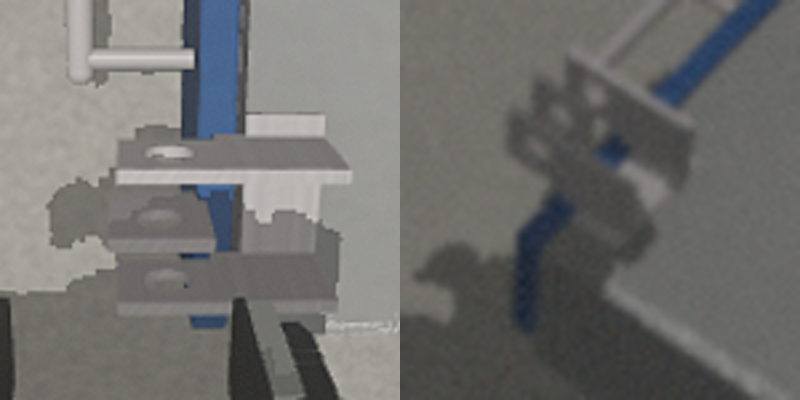

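The drawer crept back by about 3 mm when I let go: the middle eye's left edge is at crop column 108, against 118 for the outer two. I'll push it shut again with closed fingers from the front.

Call:
jog_arm(series=[[1,3.5,-3.1,0,0],[1,3.5,-3.1,0,0],[1,0,0,5,0],[1,0,0,5,0],[1,0,0,5,0]])

```text
time: 38.92
position: [574.4, 184.9, 103.2]
ee_rot: [[0.09, 0.996, 0.001], [0.996, -0.09, 0.0], [0.0, 0.001, -1.0]]
contact_force: [0.2, -0.1, 0.2]
gripper_width: 0.0
gripper_force: 0.0
```

Call:
jog_arm(series=[[1,0,0,4,0],[1,0,0,0.8,0],[1,0,0,0,0],[1,0,1,0,0],[1,0,1,0,0]])

```text
time: 39.55
position: [597.3, 182.1, 58.6]
ee_rot: [[0.092, 0.996, 0.004], [0.996, -0.092, 0.001], [0.001, 0.004, -1.0]]
contact_force: [0.8, 0.0, -0.6]
gripper_width: -0.0
gripper_force: 0.0
```

Call:
jog_arm(series=[[1,0,0.5,0,0],[1,0,0,0,0]])

```text
time: 39.8
position: [600.6, 181.2, 56.8]
ee_rot: [[0.092, 0.996, 0.001], [0.996, -0.092, 0.0], [0.0, 0.001, -1.0]]
contact_force: [0.2, -0.0, -0.0]
gripper_width: 0.1
gripper_force: 0.0
```

Call:
jog_arm(series=[[1,0,0.5,0,0],[1,0,0,0,0]])

```text
time: 40.05
position: [603.7, 180.8, 56.0]
ee_rot: [[0.092, 0.996, -0.002], [0.996, -0.092, -0.0], [-0.0, -0.002, -1.0]]
contact_force: [-3.0, 0.2, 1.8]
gripper_width: -0.0
gripper_force: 1.3
```

Call:
jog_arm(series=[[1,0,0.4,0,0],[1,0,0,0,0]])

```text
time: 40.3
position: [603.8, 180.7, 55.9]
ee_rot: [[0.091, 0.996, -0.009], [0.996, -0.091, 0.0], [-0.0, -0.009, -1.0]]
contact_force: [-9.9, 0.6, 8.5]
gripper_width: -0.2
gripper_force: 5.7
```

Call:
jog_arm(series=[[1,0,0.3,0,0],[1,0,0,0,0]])

```text
time: 40.55
position: [603.9, 180.7, 55.9]
ee_rot: [[0.091, 0.996, -0.014], [0.996, -0.091, 0.001], [-0.0, -0.015, -1.0]]
contact_force: [-17.2, 1.5, 13.8]
gripper_width: -0.0
gripper_force: 8.9
```

Call:
jog_arm(series=[[1,0,-2,0,0],[1,0,-3,-2,0],[-0.1,0,0,-5.5,0],[-0.1,0,0,-5.5,0],[-0.1,0,0,-5.5,0]])

```text
time: 41.18
position: [562.1, 184.7, 243.1]
ee_rot: [[0.092, 0.996, 0.002], [0.996, -0.092, -0.0], [0.0, 0.002, -1.0]]
contact_force: [0.8, 1.2, 0.8]
gripper_width: 47.0
gripper_force: 0.0
```

Call:
jog_arm(series=[[-0.1,-5.8,-0.83,0,0],[-0.1,-5.8,-0.83,0,0],[-0.1,-5.8,-0.83,0,0],[-0.1,-5.8,-0.83,0,0],[-0.1,-5.8,-0.83,0,0]])

```text
time: 41.8
position: [493.7, -102.2, 241.6]
ee_rot: [[0.092, 0.996, 0.002], [0.996, -0.092, -0.001], [-0.001, 0.002, -1.0]]
contact_force: [2.0, -0.3, -0.0]
gripper_width: 46.6
gripper_force: 0.0
```

Call:
jog_arm(series=[[-0.1,-5.8,-0.83,0,0],[-0.1,-5.8,-0.83,0,0],[-0.1,-5.8,-0.83,0,0],[-0.1,-5.8,-0.83,0,-10],[-0.1,0,0,0,0]])

```text
time: 42.42
position: [438.8, -332.4, 241.4]
ee_rot: [[-0.077, 0.997, 0.001], [0.997, 0.077, -0.002], [-0.003, 0.001, -1.0]]
contact_force: [0.2, 0.8, 0.4]
gripper_width: 46.8
gripper_force: 0.0
```

```bash
python3 - <<'E'
from h import *
s=robot.state();print(s['position'],np.round(s['ee_rot'],3).tolist())
c=robot.capture('wrist');t=robot.capture('scene')
print(proj(c,[431.5,-328,5],True),proj(c,[421.5,-213,5],True),proj(t,[431.5,-328,10]))
g=cv2.cvtColor(c['image'],cv2.COLOR_RGB2GRAY)
cv2.imwrite('pics/w8.png',np.hstack([c['image'][0:350,120:520],cv2.resize(t['image'][220:320,160:274],(400,350),interpolation=cv2.INTER_CUBIC)])[:,:,::-1])
E
```

```text
[ 438.77968278 -332.39298922  241.36532548] [[-0.077, 0.997, 0.001], [0.997, 0.077, -0.002], [-0.003, 0.001, -1.0]]
(np.float64(319.08036122988614), np.float64(155.93908342999018)) (np.float64(317.86002185151074), np.float64(62.67852606343126)) (np.float64(190.5653373292489), np.float64(280.6688708455268))
```

View pics/w8.png

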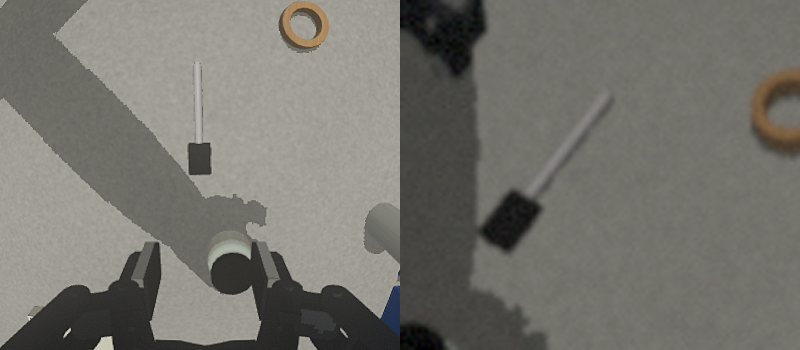

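The pin hasn't moved: its grip is centred at (320,158) and its tip is at (317,62). Next I'll fix its pose from the grip and rod masks.

```bash
python3 - <<'E'
from h import *
c=robot.capture('wrist');g=cv2.cvtColor(c['image'],cv2.COLOR_RGB2GRAY)
m=np.zeros_like(g);R=g[130:185,295:345];m[130:185,295:345]=(R<65)
k=max(cv2.findContours(m,0,2)[0],key=cv2.contourArea)
P=np.array([onz(c,*p[0],10,True)[:2] for p in k],np.float32)
r=cv2.minAreaRect(P);print('grip',r,cv2.boundingRect(k))
# rod: bright columns per row
L=[]
for v in range(66,138,4):
    row=g[v,300:336].astype(float);row-=np.median(row);w=np.clip(row-12,0,None)
    if w.sum()>20: L.append(onz(c,300+(w*np.arange(36)).sum()/w.sum(),v,5,True)[:2])
L=np.array(L,np.float32);l=cv2.fitLine(L,cv2.DIST_HUBER,0,.01,.01).ravel();print('rod',l,np.degrees(np.arctan2(l[1],l[0])),len(L))
print(onz(c,317,62,5,True))
x=l[2:]+l[:2]*((-328-l[3])/l[1]);print(x)
print(tool([x[0],-328,2]))
E
```

```text
grip ((431.7555847167969, -332.2930908203125), (25.838768005371094, 34.36444854736328), 4.7363600730896) (308, 150, 22, 28)
rod [ 9.5333375e-02 -9.9544543e-01  4.2374191e+02 -2.5205801e+02] -84.52949 17
[ 420.24614462 -207.88572763    5.        ]
[ 431.01483 -328.     ]
[ 0.0318822  -0.8334707  23.91654153]
```

Call:
jog_arm(series=[[-0.3,0,-0.8,5,-1],[-0.3,0,0,6,0],[-0.3,0,0,6,0],[-0.3,0,0,4,0],[-0.3,0,0,1.5,0]])

```text
time: 43.2
position: [430.1, -325.6, 13.9]
ee_rot: [[-0.102, 0.995, -0.004], [0.995, 0.102, 0.004], [0.004, -0.003, -1.0]]
contact_force: [-0.2, -0.1, 0.2]
gripper_width: 55.5
gripper_force: 0.0
```

Call:
jog_arm(series=[[-0.3,0,0,0.5,0],[-0.3,0,0,0,0],[-0.3,0,0,0,0]])

```text
time: 43.58
position: [432.7, -330.0, 13.1]
ee_rot: [[-0.1, 0.995, 0.003], [0.995, 0.1, -0.003], [-0.003, 0.002, -1.0]]
contact_force: [0.2, 0.0, 0.3]
gripper_width: 55.6
gripper_force: 0.0
```

```bash
python3 - <<'E'
from h import *
print(robot.state()['position'],tool([431.1,-328.3,1]))
E
```

```text
[ 432.70910989 -329.96428971   13.13147316] [ 0.18501323 -0.14635187  1.21229889]
```

Call:
jog_arm(series=[[-0.2,0.1,-0.1,0.8,0],[-0.2,0,0,0,0],[-0.2,0,0,0,0]])

```text
time: 43.95
position: [430.1, -327.8, 3.2]
ee_rot: [[-0.099, 0.995, -0.0], [0.995, 0.099, 0.0], [0.0, -0.0, -1.0]]
contact_force: [-0.7, -0.2, -0.7]
gripper_width: 51.3
gripper_force: 0.0
```

Call:
jog_arm(series=[[-0.2,0,0,0.3,0],[-0.2,0,0,0,0],[-0.2,0,0,0,0]])

```text
time: 44.32
position: [430.2, -327.9, 0.3]
ee_rot: [[-0.1, 0.995, -0.0], [0.995, 0.1, 0.0], [0.0, -0.0, -1.0]]
contact_force: [0.5, -0.6, 0.2]
gripper_width: 51.2
gripper_force: 0.0
```

Close and lift slightly.

Call:
jog_arm(series=[[1,0,0,0,0],[1,0,0,0,0],[1,0,0,0,0],[1,0,0,0,0],[1,0,0,0,0]])

```text
time: 44.95
position: [430.6, -328.2, 0.7]
ee_rot: [[-0.1, 0.995, 0.001], [0.995, 0.1, -0.0], [-0.001, 0.001, -1.0]]
contact_force: [-0.5, 0.7, 4.5]
gripper_width: 26.4
gripper_force: 59.7
```

Call:
jog_arm(series=[[1,0,0,-1,0],[1,0,0,-3,0],[1,0,0,-4,0],[1,0,0,0,0],[1,0,0,0,0]])

```text
time: 45.58
position: [429.7, -327.4, 79.8]
ee_rot: [[-0.1, 0.995, -0.001], [0.995, 0.1, 0.001], [0.001, -0.001, -1.0]]
contact_force: [-0.5, 0.7, -1.6]
gripper_width: 26.3
gripper_force: 59.2
```

```bash
python3 - <<'E'
from h import *
s=robot.state();p=s['position'];R=np.array(s['ee_rot']);print(p,R.round(3).tolist(),s['gripper_width'])
t=robot.capture('scene');w=robot.capture('wrist');u=robot.capture('top')
# expected tip: 120 ahead of grip centre; axis ~5 mm above lowest
for dz in (0,5,10):
    P=p+R@np.array([120,0,-dz]);print(dz,P.round(1),[np.round(v,1) for v in (proj(t,P),proj(w,P,True),proj(u,P))])
cv2.imwrite('pics/w9.png',np.hstack([w['image'][0:350,120:520],cv2.resize(t['image'][190:290,150:264],(400,350),interpolation=cv2.INTER_CUBIC)])[:,:,::-1])
E
```

```text
[ 429.71205146 -327.40353868   79.83815353] [[-0.1, 0.995, -0.001], [0.995, 0.1, 0.001], [0.001, -0.001, -1.0]] 26.290873290247262
0 [ 417.7 -208.    79.9] [array([213.4, 229.2]), array([325.2,  12.8]), array([393. , 264.8])]
5 [ 417.8 -208.    84.9] [array([213. , 228.2]), array([325.2,   9.9]), array([393.3, 264.8])]
10 [ 417.8 -208.    89.9] [array([212.6, 227.1]), array([325.2,   6.9]), array([393.6, 264.7])]
```

View pics/w9.png

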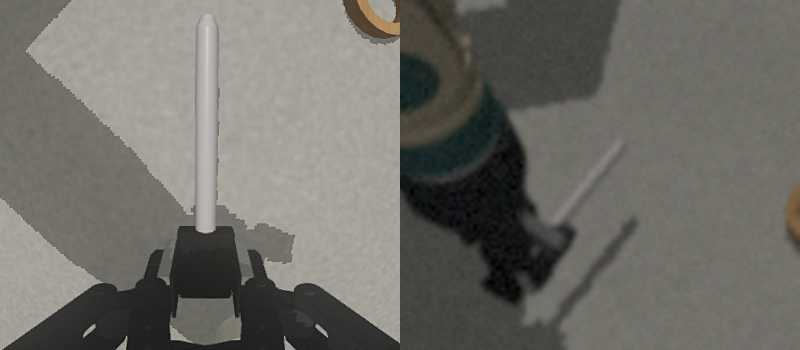

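The pin is held straight: the rod is vertical in the wrist view, with its base at (326,230) and tip at (327,15). In the scene view the tip is at about (213.3,230.9). I'll check the tip by triangulation and work out the eye approach.

```bash
python3 - <<'E'
from h import *
t=robot.capture('scene');w=robot.capture('wrist')
# refine tips: bright rod in scene
g=cv2.cvtColor(t['image'],cv2.COLOR_RGB2GRAY).astype(float)
sub=g[222:255,190:222]; m=(sub>np.median(sub)+28).astype('uint8')
n,lab,st,ce=cv2.connectedComponentsWithStats(m,connectivity=8);i=1+np.argmax(st[1:,4]);ys,xs=np.where(lab==i)
pts=np.column_stack([xs+190,ys+222]).astype(np.float32);l=cv2.fitLine(pts,2,0,.01,.01).ravel();d=l[:2]*np.sign(-l[1])
q=(pts-l[2:])@d;tip=l[2:]+d*(q.max()+.3);print('scene tip',tip,'len',np.ptp(q),len(pts))
g=cv2.cvtColor(w['image'],cv2.COLOR_RGB2GRAY).astype(float)
for v in (11,13,14,15,16,18,24,40,100,160,220):
    r=g[v,305:350];b=np.median(g[v,300:312]);k=np.where(r>b+8)[0];print(v,(k.min()+305,k.max()+305) if len(k) else None,end=' ')
a=ray(t,*tip);b=ray(w,327,14.5,True);X=tri([a,b]);print('\ntri',X,tool(X))
# rod base sanity: shoulder row 231
for z in(80,84.5):print('shoulder at z',z,tool(onz(w,326,231,z,True)),'tip',tool(onz(w,327,14.5,z,True)))
E
```

```text
Traceback (most recent call last):
ValueError: attempt to get argmax of an empty sequence
```

```bash
python3 - <<'E'
from h import *
t=robot.capture('scene');w=robot.capture('wrist')
g=cv2.GaussianBlur(cv2.cvtColor(t['image'],cv2.COLOR_RGB2GRAY),(0,0),.7).astype(float)
sub=g[224:250,196:220];print(np.median(sub),sub.max())
thr=(np.median(sub)+sub.max())/2; m=(sub>thr).astype('uint8')
n,lab,st,ce=cv2.connectedComponentsWithStats(m,connectivity=8);i=1+np.argmax(st[1:,4]);ys,xs=np.where(lab==i)
pts=np.column_stack([xs+196,ys+224]).astype(np.float32);l=cv2.fitLine(pts,2,0,.01,.01).ravel();d=l[:2]*np.sign(-l[1])
q=(pts-l[2:])@d;tip=l[2:]+d*(q.max()+.3);print('scene tip',tip,'len',np.ptp(q),len(pts))
g=cv2.cvtColor(w['image'],cv2.COLOR_RGB2GRAY).astype(float)
for v in (11,13,14,15,16,18,24,40,100,160,220):
    r=g[v,305:350];b=np.median(g[v,300:312]);k=np.where(r>b+8)[0];print(v,(k.min()+305,k.max()+305) if len(k) else None,end=' ')
a=ray(t,*tip);b=ray(w,327,14.5,True);X=tri([a,b]);print('\ntri',X,tool(X))
for z in(80,84.5):print('shoulder at z',z,tool(onz(w,326,231,z,True)),'tip',tool(onz(w,327,14.5,z,True)))
E
```

```text
112.0 126.0
scene tip [211.25966 230.82516] len 23.430313 46
11 None 13 None 14 (np.int64(325), np.int64(330)) 15 (np.int64(324), np.int64(331)) 16 (np.int64(324), np.int64(331)) 18 (np.int64(323), np.int64(331)) 24 (np.int64(321), np.int64(333)) 40 (np.int64(320), np.int64(332)) 100 (np.int64(320), np.int64(331)) 160 (np.int64(320), np.int64(338)) 220 (np.int64(316), np.int64(335)) 
tri [ 418.73652685 -212.94973416   83.83692533] [11.49991187  0.04496008 -0.42523424]
shoulder at z 80 [ 1.39441296  0.06585395 -0.05471737] tip [11.88280619  0.10887474 -0.04111444]
shoulder at z 84.5 [ 1.60418931  0.06461301 -0.50444361] tip [11.76180043  0.10627702 -0.49126969]
```

```bash
python3 - <<'E'
from h import *
w=robot.capture('wrist');s=robot.state()
M=np.eye(4);M[:3,:3]=s['ee_rot'];M[:3,3]=s['position'];K=np.linalg.inv(M)@w['T']
M2=np.eye(4);a=np.array([.092,.996,0]);M2[:3,0]=a;M2[:3,1]=[.996,-.092,0];M2[:3,2]=[0,0,-1];M2[:3,3]=[629.88,108.3,253.87]
c=dict(w);c['T']=M2@K
ex=np.array([.9958,-.0918]);ey=np.array([.0918,.9958])
f=lambda u,v,z:(lambda P:(P.round(1),((P[:2]-[643.4,77.1])@ex).round(2),((P[:2]-[643.4,77.1])@ey).round(2)))(onz(c,280+(u+.5)/2.667-.5,130+(v+.5)/2.667-.5,z,True))
print('edges (want -18)',f(117,170,143),f(118,303,143))
print('eyes (want 0)',f(169.5,152,125),f(166.5,279,125))
X=np.array([643.8,77.1])
for y in (-130,-60,-28): # tip along y rel. middle eye
    P=X+ey*(y-117.5); print(y,P)
print(tool([*(X+ey*(-150-28)),120.5]))
E
```

```text
edges (want -18) (array([628.5, 106. , 143. ]), np.float64(-17.45), np.float64(27.43)) (array([624.3,  58. , 143. ]), np.float64(-17.22), np.float64(-20.78))
eyes (want 0) (array([646.5, 105. , 125. ]), np.float64(0.54), np.float64(28.08)) (array([641.9,  56.9, 125. ]), np.float64(0.41), np.float64(-20.25))
-130 [ 621.0795 -169.3605]
-60 [627.5055 -99.6545]
-28 [630.4431 -67.7889]
[20.66206392 21.92311666 -4.08447497]
```

Call:
jog_arm(series=[[1,0,0,-2,5.5],[1,0,0,-2.1,5.5],[1,0,0,0,0],[1,0,0,0,0]])

```text
time: 46.48
position: [429.9, -327.6, 120.6]
ee_rot: [[0.091, 0.996, -0.001], [0.996, -0.091, 0.001], [0.001, -0.001, -1.0]]
contact_force: [-0.5, -0.3, -1.6]
gripper_width: 26.3
gripper_force: 59.2
```

```bash
python3 - <<'E'
from h import *
s=robot.state();R=np.array(s['ee_rot']);print(s['position'],np.degrees(np.arctan2(R[1,0],R[0,0])),tool([628.9,-79.2,120.5]))
E
```

```text
[ 429.85564985 -327.56860058  120.55659439] 84.79344145574677 [2.65406337e+01 1.75684620e+01 9.56178927e-03]
```

Call:
jog_arm(series=[[1,0,4.4,0,0],[1,0,4.4,0,0],[1,0,4.4,0,0],[1,0,4.37,0,0],[1,5,0,0,0]])

```text
time: 47.1
position: [612.7, -296.7, 118.8]
ee_rot: [[0.094, 0.996, 0.001], [0.996, -0.094, -0.001], [-0.001, 0.001, -1.0]]
contact_force: [0.2, 1.7, 0.0]
gripper_width: 26.1
gripper_force: 59.4
```

Call:
jog_arm(series=[[1,6,0,0,0],[1,6,0,0,0],[1,6,0,0,0],[1,2,0,0,0],[1,0,0,0,0]])

```text
time: 47.72
position: [627.6, -93.9, 120.2]
ee_rot: [[0.089, 0.996, -0.002], [0.996, -0.089, -0.0], [-0.0, -0.002, -1.0]]
contact_force: [-0.6, -0.2, -1.1]
gripper_width: 26.4
gripper_force: 59.4
```

Call:
jog_arm(series=[[1,0,0,0,0],[1,0,0,0,0]])

```text
time: 47.98
position: [628.2, -96.8, 121.1]
ee_rot: [[0.094, 0.996, -0.0], [0.996, -0.094, -0.0], [-0.0, -0.0, -1.0]]
contact_force: [-0.3, 0.3, -0.5]
gripper_width: 26.1
gripper_force: 59.4
```

```bash
cat > line.py <<'E'
from h import *
s=robot.state();p=np.array(s['position']);R=np.array(s['ee_rot'])
d=p[:2]-[643.3,77.1];print(p.round(1),'yaw',np.degrees(np.arctan2(R[1,0],R[0,0])).round(2),'x err',d@[.9958,-.0918],'y',d@[.0918,.9958],'z',p[2],'tilt',R[:,2].round(4))
E
python3 line.py; python3 - <<'E'
from h import *
c=robot.capture('wrist');s=robot.state();R=np.array(s['ee_rot']);p=np.array(s['position'])
P=p+R@[117.5,.7,-4.5];print('tip pred px',proj(c,P,True))
g=cv2.cvtColor(c['image'],cv2.COLOR_RGB2GRAY)
for v in range(2,40,3): print(v,g[v,296:360:3].tolist())
print([np.round(proj(c,[644+k*.0918,77.1+k*.9958,125],True),1) for k in(-24,0,24)])
E
```

```text
[628.2 -96.8 121.1] yaw 84.6 x err 0.9126723837580588 y -174.58193784809652 z 121.12403084636917 tilt [-1.e-04 -4.e-04 -1.e+00]
tip pred px (np.float64(325.73150013422173), np.float64(14.600949775435026))
2 [163, 164, 161, 160, 164, 166, 164, 163, 163, 162, 160, 161, 160, 160, 167, 174, 60, 63, 62, 95, 102, 100]
5 [159, 158, 158, 163, 165, 165, 165, 163, 162, 159, 158, 163, 158, 159, 161, 165, 62, 62, 62, 95, 104, 102]
8 [160, 155, 162, 161, 165, 169, 169, 162, 160, 162, 106, 108, 108, 106, 162, 169, 62, 63, 63, 95, 101, 101]
11 [164, 161, 162, 165, 163, 140, 118, 116, 115, 115, 116, 116, 120, 118, 112, 116, 64, 64, 63, 94, 102, 102]
14 [164, 164, 160, 160, 160, 173, 115, 117, 112, 135, 167, 166, 120, 119, 114, 117, 64, 64, 63, 93, 104, 104]
17 [162, 167, 164, 161, 160, 164, 109, 114, 106, 177, 187, 184, 169, 111, 111, 116, 63, 64, 62, 95, 105, 102]
20 [159, 166, 165, 162, 162, 166, 111, 116, 162, 177, 185, 180, 170, 130, 113, 116, 60, 65, 64, 93, 103, 102]
23 [166, 167, 166, 163, 160, 162, 166, 109, 168, 185, 188, 185, 179, 147, 107, 111, 62, 62, 62, 97, 105, 104]
26 [170, 166, 166, 166, 166, 167, 165, 147, 174, 181, 199, 183, 173, 159, 139, 169, 56, 65, 62, 76, 85, 84]
29 [163, 164, 167, 167, 165, 166, 166, 145, 174, 181, 199, 183, 174, 158, 119, 174, 58, 66, 64, 61, 62, 61]
32 [163, 170, 170, 166, 163, 167, 170, 145, 174, 180, 199, 183, 173, 157, 125, 171, 58, 65, 64, 65, 64, 62]
35 [167, 167, 165, 165, 167, 170, 172, 145, 174, 181, 199, 183, 174, 158, 122, 168, 60, 67, 64, 63, 64, 61]
38 [164, 163, 162, 166, 169, 167, 127, 149, 174, 182, 199, 183, 174, 158, 114, 135, 60, 66, 66, 65, 65, 62]
[array([322.9, -48.8]), array([322.9, -88.4]), array([ 322.8, -122.1])]
```

Call:
jog_arm(series=[[1,1,-0.1,0,0],[1,1,0,0,0],[1,0,0,0,0],[1,0,0,0,0]])

```text
time: 48.52
position: [629.1, -74.9, 121.4]
ee_rot: [[0.091, 0.996, 0.0], [0.996, -0.091, -0.0], [-0.0, 0.0, -1.0]]
contact_force: [-0.4, 0.1, -1.3]
gripper_width: 26.5
gripper_force: 59.4
```

```bash
python3 line.py
```

```text
[629.1 -74.9 121.4] yaw 84.75 x err -0.18749985989266413 y -152.62186727819673 z 121.38586971657013 tilt [ 1.e-04 -3.e-04 -1.e+00]
```

Call:
jog_arm(series=[[1,0.5,0,0.05,0],[1,0.5,0,0,0],[1,0.5,0,0,0],[1,0,0,0,0]])

```text
time: 49.02
position: [630.5, -59.7, 120.8]
ee_rot: [[0.091, 0.996, -0.0], [0.996, -0.091, 0.0], [0.0, -0.0, -1.0]]
contact_force: [-1.0, 0.9, -0.8]
gripper_width: 26.5
gripper_force: 59.4
```

Call:
jog_arm(series=[[1,0.7,0,0,0],[1,0.5,0,0,0],[1,0,0,0,0]])

```text
time: 49.4
position: [631.6, -47.7, 120.8]
ee_rot: [[0.091, 0.996, -0.0], [0.996, -0.091, 0.0], [0.0, -0.0, -1.0]]
contact_force: [-0.4, -0.6, -1.4]
gripper_width: 26.1
gripper_force: 59.4
```

```bash
python3 line.py
```

```text
[631.6 -47.7 120.8] yaw 84.76 x err -0.2375295955384323 y -125.39012723588708 z 120.79419861796065 tilt [-0.  0. -1.]
```

Call:
jog_arm(series=[[1,0.6,0,0,0],[1,0.6,0,0,0],[1,0.6,0,0,0],[1,0,0,0,0]])

```text
time: 49.9
position: [633.2, -29.8, 120.8]
ee_rot: [[0.091, 0.996, -0.0], [0.996, -0.091, 0.0], [0.0, -0.0, -1.0]]
contact_force: [-0.6, 0.4, -0.5]
gripper_width: 26.2
gripper_force: 59.4
```

Call:
jog_arm(series=[[1,0.7,0,0,0],[1,0.7,0,0,0],[1,0.7,0,0,0],[1,0,0,0,0]])

```text
time: 50.4
position: [635.1, -8.7, 120.8]
ee_rot: [[0.091, 0.996, -0.0], [0.996, -0.091, 0.0], [0.0, -0.0, -1.0]]
contact_force: [0.8, -0.4, -2.0]
gripper_width: 25.9
gripper_force: 59.4
```

Call:
jog_arm(series=[[1,0.7,0,0,0],[1,0.7,0,0,0],[1,0.7,0,0,0],[1,0,0,0,0]])

```text
time: 50.9
position: [637.1, 12.1, 120.8]
ee_rot: [[0.091, 0.996, -0.0], [0.996, -0.091, 0.0], [0.0, -0.0, -1.0]]
contact_force: [-0.8, 0.8, -0.6]
gripper_width: 26.2
gripper_force: 59.4
```

```bash
python3 line.py
```

```text
[637.1  12.1 120.8] yaw 84.77 x err -0.24232389151746614 y -65.2785506073783 z 120.81131235876617 tilt [-0.  0. -1.]
```

Call:
jog_arm(series=[[1,0.6,0,0,0],[1,0.6,0,0,0],[1,0.5,0,0,0],[1,0,0,0,0]])

```text
time: 51.4
position: [638.6, 28.9, 120.8]
ee_rot: [[0.091, 0.996, -0.0], [0.996, -0.091, -0.0], [-0.0, -0.0, -1.0]]
contact_force: [0.1, 0.8, -0.5]
gripper_width: 26.1
gripper_force: 59.4
```

Call:
jog_arm(series=[[1,0.3,0,0,0],[1,0,0,0,0]])

```text
time: 51.65
position: [638.9, 31.5, 120.8]
ee_rot: [[0.092, 0.996, 0.0], [0.996, -0.092, -0.0], [-0.0, 0.0, -1.0]]
contact_force: [-0.7, -0.6, -1.0]
gripper_width: 25.9
gripper_force: 59.4
```

Call:
jog_arm(series=[[1,0.2,0,0,0],[1,0,0,0,0]])

```text
time: 51.9
position: [639.1, 33.5, 120.8]
ee_rot: [[0.092, 0.996, -0.0], [0.996, -0.092, 0.0], [0.0, -0.0, -1.0]]
contact_force: [0.2, 0.1, -1.3]
gripper_width: 26.1
gripper_force: 59.4
```

```bash
python3 line.py
```

```text
[639.1  33.5 120.8] yaw 84.72 x err -0.19546795330499772 y -43.81537741910092 z 120.8075912101578 tilt [-0.  0. -1.]
```

Call:
jog_arm(series=[[1,0.2,0,0,0],[1,0,0,0,0]])

```text
time: 52.15
position: [639.2, 34.7, 120.8]
ee_rot: [[0.092, 0.996, -0.0], [0.996, -0.092, -0.002], [-0.002, 0.0, -1.0]]
contact_force: [0.3, -2.3, -0.0]
gripper_width: 26.0
gripper_force: 59.4
```

Call:
jog_arm(series=[[1,0.15,0,0,0],[1,0,0,0,0]])

```text
time: 52.4
position: [639.2, 34.8, 120.9]
ee_rot: [[0.093, 0.996, -0.0], [0.996, -0.093, -0.005], [-0.005, -0.0, -1.0]]
contact_force: [-1.3, -7.5, 0.0]
gripper_width: 26.2
gripper_force: 59.4
```

Call:
jog_arm(series=[[1,0,0,0.2,0],[1,0,0,0.15,0],[1,0,0,0,0]])

```text
time: 52.78
position: [639.6, 34.7, 118.0]
ee_rot: [[0.093, 0.996, 0.0], [0.996, -0.093, -0.005], [-0.004, 0.001, -1.0]]
contact_force: [-0.5, -6.6, 1.5]
gripper_width: 26.2
gripper_force: 59.7
```

Call:
jog_arm(series=[[0.2,0,0,0,0],[0.1,0,0,0,0],[0,0,0,0,0],[-0.1,0,0,0,0],[-0.1,0,0,0,0]])

```text
time: 53.4
position: [639.4, 37.1, 117.3]
ee_rot: [[0.092, 0.996, -0.0], [0.996, -0.092, 0.0], [0.0, -0.0, -1.0]]
contact_force: [-0.3, 0.3, -0.1]
gripper_width: 47.2
gripper_force: 0.0
```

Lift away, then check the pin's position by mask.

Call:
jog_arm(series=[[-0.1,0,0,-2,0],[-0.1,0,0,-4,0],[-0.1,0,0,-5,0],[-0.1,0,0,-2,0],[-0.1,-5,0,0,0]])

```text
time: 54.02
position: [636.9, -11.1, 250.7]
ee_rot: [[0.087, 0.996, 0.006], [0.996, -0.087, 0.0], [0.001, 0.006, -1.0]]
contact_force: [0.3, -0.7, -0.2]
gripper_width: 46.9
gripper_force: 0.0
```

Call:
jog_arm(series=[[-0.1,-5,0,0,0],[-0.1,0,0,0,0],[-0.1,0,0,0,0]])

```text
time: 54.4
position: [630.1, -62.6, 247.2]
ee_rot: [[0.093, 0.996, -0.0], [0.996, -0.093, 0.001], [0.001, -0.0, -1.0]]
contact_force: [-0.1, -0.5, -0.3]
gripper_width: 47.0
gripper_force: 0.0
```

```bash
python3 - <<'E'
from h import *
c=robot.capture('wrist');s=robot.capture('scene');print(robot.state()['position'])
ey=np.array([.0918,.9958]);O=np.array([644.,77.1])
def pt(y,z=121,x=0): return [*(O+ey*y+x*np.array([.9958,-.0918])),z]
for n,y in [('tip',74),('shoulder',-26),('grip end',-66)]: print(n,np.round(proj(c,pt(y),True),1),np.round(proj(s,pt(y)),1))
g=cv2.cvtColor(c['image'],cv2.COLOR_RGB2GRAY)
print('profile along pin axis: y, gray')
print([(y,int(g[int(round(v)),int(round(u))])) for y in range(-80,90,4) for u,v in [proj(c,pt(y,126),True)]])
# left edge of plates at top z=143: gray profile in x at y of plates +y face
for y in (-21.5,2.5,26.5):
    print(y,[int(g[int(round(v)),int(round(u))]) for x in range(-26,-9) for u,v in [proj(c,pt(y-1,143,x),True)]])
E
```

```text
[630.18611427 -61.70655787 247.21209739]
tip [325.6 -47. ] [369.2 166.9]
shoulder [325.7  57. ] [345.5 190.7]
grip end [325.8 102.8] [335.6 200.6]
profile along pin axis: y, gray
[(-80, 117), (-76, 119), (-72, 117), (-68, 119), (-64, 63), (-60, 73), (-56, 73), (-52, 74), (-48, 75), (-44, 74), (-40, 75), (-36, 78), (-32, 78), (-28, 68), (-24, 109), (-20, 211), (-16, 191), (-12, 193), (-8, 193), (-4, 129), (0, 137), (4, 211), (8, 215), (12, 190), (16, 190), (20, 124), (24, 133), (28, 34), (32, 34), (36, 35), (40, 32), (44, 38), (48, 40), (52, 43), (56, 44), (60, 43), (64, 47), (68, 44), (72, 46), (76, 48), (80, 90), (84, 165), (88, 162)]
-21.5 [164, 166, 168, 169, 166, 165, 165, 164, 205, 210, 210, 208, 208, 210, 212, 207, 206]
2.5 [163, 162, 165, 163, 159, 160, 161, 161, 203, 213, 211, 210, 211, 214, 212, 206, 209]
26.5 [35, 31, 32, 38, 31, 31, 35, 33, 34, 31, 33, 29, 36, 34, 34, 36, 29]
```

The pin is home: its grip spans local y −66 to −27, its shoulder is against the plate, and the middle and near plate edges line up, so the drawer is shut. Now the bell.

Call:
jog_arm(series=[[1,5.15,-2.15,0,0],[1,5.15,-2.15,0,0],[1,5.15,-2.15,0,0],[1,5.15,-2.15,0,0],[1,5.15,-2.15,0,0]])

```text
time: 55.12
position: [545.7, 206.5, 247.4]
ee_rot: [[0.09, 0.996, 0.0], [0.996, -0.09, 0.0], [0.0, 0.0, -1.0]]
contact_force: [0.5, 0.2, -0.4]
gripper_width: -0.1
gripper_force: 0.0
```

Call:
jog_arm(series=[[1,5.15,-2.15,0,0],[1,5.15,-2.15,0,0],[1,5.15,-2.15,0,0],[1,0,0,0,0],[1,0,0,0,0]])

```text
time: 55.75
position: [496.1, 364.0, 247.2]
ee_rot: [[0.09, 0.996, -0.0], [0.996, -0.09, -0.001], [-0.001, -0.0, -1.0]]
contact_force: [0.1, -1.0, -0.2]
gripper_width: -0.2
gripper_force: 0.0
```

```bash
python3 - <<'E'
from h import *
print(robot.state()['position'])
for n,f in(('wrist',1),('scene',0),('top',0)):
    c=robot.capture(n);h=cv2.cvtColor(c['image'],cv2.COLOR_RGB2HSV)
    m=cv2.inRange(h,(12,110,60),(32,255,255))
    u,v=map(int,proj(c,[480,416,60],f));k=np.zeros_like(m);r=40 if f else 14;k[max(v-r,0):v+r,max(u-r,0):u+r]=255;m&=k
    cs=cv2.findContours(m,0,2)[0]
    if not cs: print(n,'none',u,v);continue
    q=max(cs,key=cv2.contourArea);(a,b),rr=cv2.minEnclosingCircle(q);M=cv2.moments(q);a,b=(M['m10']/M['m00'],M['m01']/M['m00']) if M['m00'] else (a,b);P=onz(c,a,b,57,f);print(n,(u,v),a,b,rr,cv2.contourArea(q),P,tool(P))
E
```

```text
[496.13999679 364.04429972 247.16089625]
wrist (305, 123) 305.81612903225806 122.14838709677419 10.532076835632324 310.0 [480.6449657  417.49901723  57.        ] [ 5.26102989 -2.07913885 19.02044968]
scene (365, 100) 366.2543859649123 101.85964912280701 3.0047357082366943 19.0 [483.09309395 416.93075315  57.        ] [ 5.27182438 -1.86899711 19.01910779]
top (172, 249) 172.27142857142857 249.67142857142858 3.6944034099578857 35.0 [479.50565485 418.86808264  57.        ] [ 5.45519781 -2.27705345 19.03037448]
```

Call:
jog_arm(series=[[1,5.3,-2.05,0,0],[1,0,0,5,0],[1,0,0,5,0],[1,0,0,4,0],[1,0,0,2,0]])

```text
time: 56.52
position: [480.3, 415.6, 84.3]
ee_rot: [[0.094, 0.996, -0.004], [0.996, -0.094, -0.003], [-0.003, -0.003, -1.0]]
contact_force: [0.2, 0.7, 0.6]
gripper_width: -0.1
gripper_force: 0.0
```

Call:
jog_arm(series=[[1,0,0,1,0],[1,0,0,0,0],[1,0,0,0,0]])

```text
time: 56.9
position: [482.5, 418.5, 78.8]
ee_rot: [[0.093, 0.996, 0.002], [0.996, -0.093, 0.001], [0.002, 0.002, -1.0]]
contact_force: [0.3, 0.1, 0.2]
gripper_width: -0.3
gripper_force: 0.0
```

Call:
jog_arm(series=[[1,0,-0.1,1,0],[1,0,0,0.8,0],[1,0,0,0.4,0],[1,0,0,0,0]])

```text
time: 57.4
position: [480.4, 418.3, 55.4]
ee_rot: [[0.092, 0.996, 0.0], [0.996, -0.092, 0.0], [0.0, 0.0, -1.0]]
contact_force: [0.2, 0.8, 3.0]
gripper_width: -0.0
gripper_force: 1.7
```

Call:
jog_arm(series=[[1,0,0,0.4,0],[1,0,0,0.1,0],[1,0,0,0,0]])

```text
time: 57.78
position: [480.4, 418.4, 50.7]
ee_rot: [[0.092, 0.996, 0.0], [0.996, -0.092, 0.0], [0.0, 0.0, -1.0]]
contact_force: [-1.4, -0.2, 5.6]
gripper_width: 0.1
gripper_force: 2.8
```

Call:
jog_arm(series=[[1,0,0,0.2,0],[1,0,0,0,0],[1,0,0,0,0]])

```text
time: 58.15
position: [480.5, 418.4, 50.0]
ee_rot: [[0.092, 0.996, 0.001], [0.996, -0.092, 0.001], [0.001, 0.001, -1.0]]
contact_force: [-3.1, -1.1, 11.4]
gripper_width: 0.2
gripper_force: 5.6
```

Call:
jog_arm(series=[[1,0,0,0.15,0],[1,0,0,0,0],[1,0,0,0,0]])

```text
time: 58.52
position: [480.6, 418.4, 49.9]
ee_rot: [[0.092, 0.996, 0.001], [0.996, -0.092, 0.001], [0.001, 0.001, -1.0]]
contact_force: [-5.4, -2.6, 18.6]
gripper_width: 0.1
gripper_force: 9.0
```

The plunger is on its stop (18.6 N, z = 49.9). I'll release it, then check the jar, the pin and the bell before handing in.

Call:
jog_arm(series=[[1,0,0,-1,0],[1,0,0,-3,0],[1,0,0,-5,0],[1,0,0,-5,0],[1,0,0,-4,0]])

```text
time: 59.15
position: [480.5, 418.2, 228.3]
ee_rot: [[0.092, 0.996, 0.001], [0.996, -0.092, 0.0], [0.0, 0.001, -1.0]]
contact_force: [0.1, -0.2, 0.6]
gripper_width: 0.0
gripper_force: 0.0
```

Call:
jog_arm(series=[[1,0,0,0,0],[1,0,0,0,0],[1,0,0,0,0],[1,0,0,0,0],[1,0,0,0,0]])

```text
time: 59.78
position: [480.0, 417.9, 225.9]
ee_rot: [[0.092, 0.996, -0.001], [0.996, -0.092, -0.001], [-0.001, -0.001, -1.0]]
contact_force: [-0.1, 0.3, -0.1]
gripper_width: 0.1
gripper_force: 0.0
```

```bash
python3 - <<'E'
from h import *
t=robot.capture('top');s=robot.capture('scene');print(robot.state()['position'],robot.state()['time'])
g=cv2.cvtColor(t['image'],cv2.COLOR_RGB2GRAY)
def blob(c,P,r,lo):
    u,v=map(int,proj(c,P));q=cv2.cvtColor(c['image'],cv2.COLOR_RGB2GRAY);m=np.zeros_like(q);m[v-r:v+r,u-r:u+r]=q[v-r:v+r,u-r:u+r]<lo
    k=max(cv2.findContours(m,0,2)[0],key=cv2.contourArea);(a,b),R=cv2.minEnclosingCircle(k);return onz(c,a,b,P[2]).round(1),round(R,1),cv2.contourArea(k)
print('jar cap',blob(t,[481,-452,75],18,60),blob(s,[489,-453,75],18,60))
print('grip',blob(t,[639.8,31,125],9,60),blob(s,[639.8,31,125],9,60))
E
```

```text
[480.16392405 418.08103987 226.39439885] 59.875
jar cap (array([ 480.1, -450.7,   75. ]), 9.4, 229.0) (array([ 487.4, -455.4,   75. ]), 12.6, 426.5)
grip (array([640.8,  33.8, 125. ]), 8.3, 110.5) (array([641.1,  31. , 125. ]), 8.1, 123.0)
```

The jar still stands where it was and the pin's grip is against the lock, so I'm handing the job in.

```bash
python3 -c "
from bench import robot
print(robot.job_done())"
```

```text
the job is handed in; nothing more can be done
None
```

The job is handed in: three blocks put upright in the drawer, drawer pushed shut, pin through all three eyes up to its grip, bell pressed to its stop and released, jar still standing.

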